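# Clear the knives and set the box ends to the line

### The job

Get the box ends lined up for gluing: put both filling knives that lie across the scribed line away in the rack, each slid blade first and fully home in a bay of its own, and push every white panel flat along the bench until its far edge lies exactly on the line over its whole length, neither short of it nor over it. Three or four panels are there; leave the paper roll, the sander and the loose wooden strip where they are.

Things in the scene. Friction and masses are not known exactly. Their poses are not given: they have to be found in the camera images.
- line: The scribed line: a black line 3 mm wide and 580 mm long, flush down the middle of a 56 mm wide aluminium strip let into the bench top (nothing stands up; z = bench top). Origin: middle of the line. y runs along the line (to the robot's left), x points square across it, away from the robot.
- panel1_mid (a point): White painted box-end panel lying flat on the bench, 90 mm (its x) x 90 mm (its y) x 18 mm thick, about 0.13 kg, with a 20 x 46 mm hand hole through it 5 mm nearer its near edge. Too wide to grip; it slides on the bench. Point at its centre, half-way up; its x points to its far edge (away from the robot), which is the edge to bring to the line. May be absent.
- panel1_left (a point): Left end (+y) of the far edge of panel1: 45 mm in x and 45 mm in y from its centre, at half height.
- panel1_right (a point): Right end (-y) of the far edge of panel1: 45 mm in x and -45 mm in y from its centre, at half height.
- panel2_mid (a point): White painted box-end panel lying flat on the bench, 90 mm (its x) x 90 mm (its y) x 18 mm thick, about 0.13 kg, with a 20 x 46 mm hand hole through it 5 mm nearer its near edge. Too wide to grip; it slides on the bench. Point at its centre, half-way up; its x points to its far edge (away from the robot), which is the edge to bring to the line. May be absent.
- panel2_left (a point): Left end (+y) of the far edge of panel2: 45 mm in x and 45 mm in y from its centre, at half height.
- panel2_right (a point): Right end (-y) of the far edge of panel2: 45 mm in x and -45 mm in y from its centre, at half height.
- panel3_mid (a point): White painted box-end panel lying flat on the bench, 90 mm (its x) x 90 mm (its y) x 18 mm thick, about 0.13 kg, with a 20 x 46 mm hand hole through it 5 mm nearer its near edge. Too wide to grip; it slides on the bench. Point at its centre, half-way up; its x points to its far edge (away from the robot), which is the edge to bring to the line. May be absent.
- panel3_left (a point): Left end (+y) of the far edge of panel3: 45 mm in x and 45 mm in y from its centre, at half height.
- panel3_right (a point): Right end (-y) of the far edge of panel3: 45 mm in x and -45 mm in y from its centre, at half height.
- panel4_mid (a point): White painted box-end panel lying flat on the bench, 90 mm (its x) x 90 mm (its y) x 18 mm thick, about 0.13 kg, with a 20 x 46 mm hand hole through it 5 mm nearer its near edge. Too wide to grip; it slides on the bench. Point at its centre, half-way up; its x points to its far edge (away from the robot), which is the edge to bring to the line. May be absent.
- panel4_left (a point): Left end (+y) of the far edge of panel4: 45 mm in x and 45 mm in y from its centre, at half height.
- panel4_right (a point): Right end (-y) of the far edge of panel4: 45 mm in x and -45 mm in y from its centre, at half height.
- knife1_grip (a point): Filling knife lying flat across the line, 0.135 kg: wooden handle 100 mm long, 22 mm wide, 24 mm high; stiff steel blade 78 mm long, 50 mm wide, 3 mm thick, level with the underside of the handle. Its balance point is in the blade, about 11 mm ahead of the handle. This point is on the handle's centre line, 30 mm behind its front end and half-way up (12 mm above the underside); x points to the blade's tip, z up.
- knife1_tip (a point): Middle of the blade tip of knife1, 108 mm ahead of the grip point (in x), 1.5 mm above the knife's underside.
- knife2_grip (a point): Filling knife lying flat across the line, 0.135 kg: wooden handle 100 mm long, 22 mm wide, 24 mm high; stiff steel blade 78 mm long, 50 mm wide, 3 mm thick, level with the underside of the handle. Its balance point is in the blade, about 11 mm ahead of the handle. This point is on the handle's centre line, 30 mm behind its front end and half-way up (12 mm above the underside); x points to the blade's tip, z up.
- knife2_tip (a point): Middle of the blade tip of knife2, 108 mm ahead of the grip point (in x), 1.5 mm above the knife's underside.
- rack: Fixed plywood knife rack, 90 mm deep (x), 154 mm wide (y), 54 mm high; origin: centre of its underside. Two flat bays, centred 36 mm either side in y, open only on the -x face (to the robot); a blade slides in along +x. Each: floor 30 mm above the bench, 62 mm wide, 82 mm deep, slot 12 mm high under lips that leave a 16 mm gap in the middle, so the handle's front end stops on the lips when fully home.
- bay_left (a point): Middle of the mouth of the left (+y) bay, on its floor, 30 mm above the bench; axes as the rack's.
- bay_right (a point): Middle of the mouth of the right (-y) bay, on its floor, 30 mm above the bench; axes as the rack's.
- paper_roll_mid (a point): Upright roll of blue paper, 110 mm across, 200 mm high: bystander. Point at its centre.
- sander_mid (a point): Round sander, 125 mm across, 88 mm high with a side handle: bystander. Point on its axis, 45 mm up.
- offcut_mid (a point): Wooden strip 35 x 220 x 8 mm lying flat: bystander. Point at its centre.

How it is judged:
At the end, for the whole second after the job is handed in: Each knife lies level, blade in a bay of the rack, its tip at least 68 mm deep; both ends of the far edge of every panel present are within 4 mm of the middle of the scribed line, within the line's length, the panel flat on the bench on the robot's side of the line (((x of knife1_tip in the frame of bay_left above 0.068 m and y of knife1_tip in the frame of bay_left between -0.012 and 0.012 m and z of knife1_tip in the frame of bay_left between -0.004 and 0.014 m) or (x of knife1_tip in the frame of bay_right above 0.068 m and y of knife1_tip in the frame of bay_right between -0.012 and 0.012 m and z of knife1_tip in the frame of bay_right between -0.004 and 0.014 m)) and angle between each of knife1_grip, knife2_grip's own z axis and vertical below 0.2 rad and ((x of knife2_tip in the frame of bay_left above 0.068 m and y of knife2_tip in the frame of bay_left between -0.012 and 0.012 m and z of knife2_tip in the frame of bay_left between -0.004 and 0.014 m) or (x of knife2_tip in the frame of bay_right above 0.068 m and y of knife2_tip in the frame of bay_right between -0.012 and 0.012 m and z of knife2_tip in the frame of bay_right between -0.004 and 0.014 m)) and x of panel1_left in the frame of line between -0.004 and 0.004 m and y of panel1_left in the frame of line between -0.292 and 0.292 m and x of panel1_right in the frame of line between -0.004 and 0.004 m and y of panel1_right in the frame of line between -0.292 and 0.292 m and angle between each of panel1_mid, panel2_mid, panel3_mid, panel4_mid's own z axis and vertical below 0.08 rad and height (world z) of each of panel1_mid, panel2_mid, panel3_mid, panel4_mid below 0.03 m and x of each of panel1_mid, panel2_mid, panel3_mid, panel4_mid in the frame of line below 0 m and x of panel2_left in the frame of line between -0.004 and 0.004 m and y of panel2_left in the frame of line between -0.292 and 0.292 m and x of panel2_right in the frame of line between -0.004 and 0.004 m and y of panel2_right in the frame of line between -0.292 and 0.292 m and x of panel3_left in the frame of line between -0.004 and 0.004 m and y of panel3_left in the frame of line between -0.292 and 0.292 m and x of panel3_right in the frame of line between -0.004 and 0.004 m and y of panel3_right in the frame of line between -0.292 and 0.292 m and x of panel4_left in the frame of line between -0.004 and 0.004 m and y of panel4_left in the frame of line between -0.292 and 0.292 m and x of panel4_right in the frame of line between -0.004 and 0.004 m and y of panel4_right in the frame of line between -0.292 and 0.292 m); the robot touches nothing.
It fails at once if the paper roll is moved more than 3 cm (distance of paper_roll_mid from where it was at the start of the episode above 0.03 m).
It fails at once if the sander is moved more than 3 cm (distance of sander_mid from where it was at the start of the episode above 0.03 m).
It fails at once if the offcut is moved more than 3 cm (distance of offcut_mid from where it was at the start of the episode above 0.03 m).
Of panel1, panel2, panel3, panel4 only 3 to 4 are there at a start; the rules pass over those that are not, and their reading is None.
At some moment in a run one of panel1, panel2, panel3, panel4 may be knocked a few centimetres aside while the robot is not near it.
It also fails if it takes over 210 s, if anything falls off the work surface, if the arm or the gripper's body presses on something with over 40 N, if the wrist force passes 120 N, or if a joint passes its speed limit or range.

### The arm

A 7-joint arm with a two-finger parallel gripper is mounted at the origin on the work surface. World frame = base frame: x ahead of the robot, y to its left, z up, the work surface at z = 0. Lengths are in m, angles in rad, forces in N, time in s.
With the tool pointing down it reaches from about 0.425 to 0.925 m from the base axis. Payload 6.8 kg.
Tool frame: the origin (TCP) lies midway between the tips of the shut fingers; the grasp point (between the pads) lies ctrl.grasp_offset behind it (ctrl.grasp_offset is the distance from the TCP to the grasp point, in m); x points along the fingers, z is the direction in which the jaws open and shut, and the axes are right-handed (so a half turn about x gives the same grasp; the last joint's range is limited). The gripper opens to 85 mm and grips with 20 to 120 N. Pads are 22 mm wide; open, the fingers measure 114 mm over their backs; the gripper's body (76 mm by 85 mm) begins 54 mm behind the grasp point. The pads swing forward as they close: fully open they stand 13 mm farther back than shut.
Start: joints at [-1.317, 0.477, 0.022, 1.555, -0.011, 1.109, -0.083], TCP at [0.239, 0.631, 0.231] pointing down, gripper open.
Joint ranges: [-2.96, 2.96], [-0.34, 2.1], [-1.41, 1.46], [0.24, 2.44], [-1.37, 4.51], [0.17, 1.92], [-2.96, 2.96]. Speed limits (rad/s): [2.39, 2.39, 3.14, 3.14, 3.14, 3.14, 3.14].

### API

Orientations are given as a 3x3 rotation matrix whose columns are the frame's x, y, z axes.
In Python, from workcell import ctrl gives the robot as it stands.
- The arm moves only by the tool carry_out, never from a script. Its arguments are lists of equal length, an entry for each row: "slide": the shift along the tool's x, y, z in cm, a list of three; "twist": the turn, a rotation vector about the tool's x, y, z in rad, a list of three; "hand": the finger opening in cm, from 0 to 8.54. In form: {"slide": [[dx, dy, dz], ...], "twist": [[ax, ay, az], ...], "hand": [hand, ...]}. A call has exactly 8 rows; each row is the pose to reach, as a shift and turn from the pose commanded when the call began, along the tool's axes at that moment; what a row does not reach only later rows make up. A row lasts 1/12 s, in which the tool goes at most 41.7 mm and 7.16 degrees, less where a joint would pass 70% of its speed; a pose out of reach is approached as far as the arm can. A call with a gripper value outside its range is refused whole. The fingers move at their own pace and stop on an object; "squeeze" is the grip in N (left out, the last holds). Time passes only in rows, so rows that repeat a pose let the fingers close, or fill a call up. It gives the time, the measured TCP pose, the force and the opening at its end, in the units of the state.
- ctrl.observe(): the state, without advancing time (a new reading comes with each control period).
- ctrl.camera(name): name is "side" or "top" or "wrist"; returns a dict with "color" (384x512x3 uint8, blue, green, red), "fx", "fy", "cx", "cy" (pixels), "origin" and "rotation" of the camera in the world; the wrist camera has in their place "hand_eye" (4x4, takes a point from camera to tool coordinates, whose origin is the TCP and whose axes are the tool frame's). Camera axes: x right, y down, z forward; pixel columns grow to the right and rows downward; lengths in m; the calibration is good to about 2 mm. A picture is of the moment at which its call begins: read the wrist's pose just before it. There is no depth.
- ctrl.close_job(): hands the job in, once; it reports no verdict.
Trained networks look in the newest picture that a camera, given by its name, has taken for a name from the list of things; names that differ only in an ending like _2 or _b are one class to them, and where a whole thing is asked for, a point or a joint stands for the part that bears it (a point fixed in the world has none). Each returns a list of dicts, best first, with "confidence" (0 to 1); they miss things now and then, are a little off and sometimes report something else, mostly with a low value. They report only what shows in the picture. A call takes as long as a camera call.
- ctrl.spot_in(query, camera): "point" ([x, y, z] in m, in world coordinates, good to about 4 mm: the middle of the surface that is visible of it).
The state is a dict: "time_s": time; "joint_positions": joint angles; "joint_velocities": joint speeds; "tau": joint torques, N m; "eef_pos": TCP position; "eef_rot": TCP orientation; "wrist_force": force on the tool from outside, world axes, zero at the start; "moment": the same for the moment, N m; "grip_width": finger opening in m.
Only numpy, scipy, OpenCV 4.12 (cv2) and the standard library are available. Lean on these libraries where they do the work, as an engineer would, in place of code of your own. Each camera call takes 0.05 s, during which the arm holds its last target.

## Working session

There is one attempt and no reset: what is moved stays moved. The work goes in short steps, Python scripts to look and compute and a tool call to move; the robot and the scene stay as the last step left them, time stands still between calls to the robot, and variables do not carry over. Pictures are saved under pics/ and viewed, and the job is handed in when it is done.

Besides the shell and the picture viewer there is one more tool, called after "Request:" by a JSON object that holds its "api" and its "payload", one argument or row to a line. carry_out: Moves the arm, as the interface text tells. Its arguments: {"type":"object","properties":{"slide":{"type":"array"},"twist":{"type":"array"},"hand":{"type":"array"},"squeeze":{"type":"number"}},"required":["slide","twist","hand"]}

```bash
ls; mkdir -p pics; python3 - <<'E'
from workcell import ctrl
import cv2,numpy as np
s=ctrl.observe()
print({k:np.round(v,3).tolist() for k,v in s.items()}, ctrl.grasp_offset)
for n in ("top","side","wrist"):
    c=ctrl.camera(n); cv2.imwrite(f"pics/{n}0.png",c["color"])
    print(n,c["fx"],c["fy"],c["cx"],c["cy"],c.get("origin"),c.get("rotation"),c.get("hand_eye"))
for q in ["line","panel1_mid","knife1_grip","knife1_tip","knife2_grip","rack","bay_left","bay_right","paper_roll_mid","sander_mid","offcut_mid"]:
  for cam in ("top","side"):
    r=ctrl.spot_in(q,cam)
    print(q,cam,[(np.round(d["point"],3).tolist(),round(d["confidence"],2)) for d in r])
E
```

```text
pics
{'time_s': 0.0, 'joint_positions': [-1.317, 0.478, 0.022, 1.556, -0.011, 1.109, -0.083], 'joint_velocities': [0.002, 0.002, -0.001, 0.001, -0.0, 0.001, -0.0], 'tau': [0.0, -59.645, 1.608, -28.119, 0.012, 0.01, -0.0], 'eef_pos': [0.239, 0.631, 0.23], 'eef_rot': [[-0.0, -0.935, 0.354], [-0.002, 0.354, 0.935], [-1.0, -0.0, -0.002]], 'wrist_force': [1.049, 0.051, -0.372], 'moment': [-0.02, -0.016, -0.052], 'grip_width': 0.085} 0.0187
top 375.56357471816625 375.56357471816625 255.77263112264276 191.44333444529894 [ 0.55800903 -0.03497504  1.2085624 ] [[-0.02657986 -0.99580592  0.08754476]
 [-0.99962196  0.02586101 -0.00933546]
 [ 0.00703231 -0.0877598  -0.99611684]] None
side 473.40852369616096 473.40852369616096 259.35151852827954 191.01879934317705 [-0.02849656 -1.23357233  0.84470187] [[ 0.87179656 -0.24663852  0.42324957]
 [-0.48974967 -0.4198276   0.76412699]
 [-0.0107713  -0.87344962 -0.48679539]] None
wrist 301.990543920143 301.990543920143 257.7925292818387 191.74168746564783 None None [[ 3.37316847e-04 -3.18240230e-01  9.48010043e-01 -1.43060685e-01]
 [-7.68179561e-04 -9.480
[... 859 characters left out ...]
002], 0.6), ([0.53, -0.328, 0.015], 0.43)]
rack top [([0.578, 0.296, 0.055], 0.69)]
rack side [([0.566, 0.276, 0.04], 0.78)]
bay_left top [([0.582, 0.299, 0.058], 0.82)]
bay_left side [([0.566, 0.274, 0.045], 0.59)]
bay_right top [([0.578, 0.3, 0.053], 0.88)]
bay_right side [([0.572, 0.272, 0.045], 0.79), ([0.529, -0.326, 0.017], 0.68)]
paper_roll_mid top [([0.525, -0.518, 0.198], 0.92), ([0.645, -0.101, -0.002], 0.26)]
paper_roll_mid side [([0.503, -0.573, 0.14], 0.95), ([0.641, -0.212, -0.003], 0.74)]
sander_mid top [([0.599, 0.477, 0.069], 0.57)]
sander_mid side [([0.588, 0.458, 0.051], 0.73)]
offcut_mid top [([0.778, -0.046, 0.008], 0.59)]
offcut_mid side [([0.772, -0.063, 0.006], 0.59)]
```

View pics/top0.png

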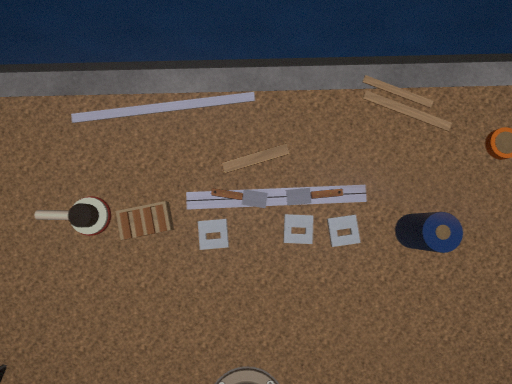

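View pics/side0.png

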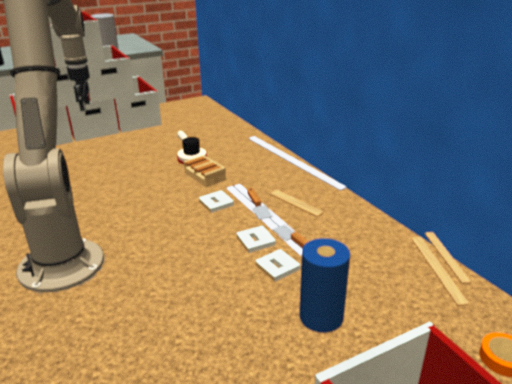

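View pics/wrist0.png

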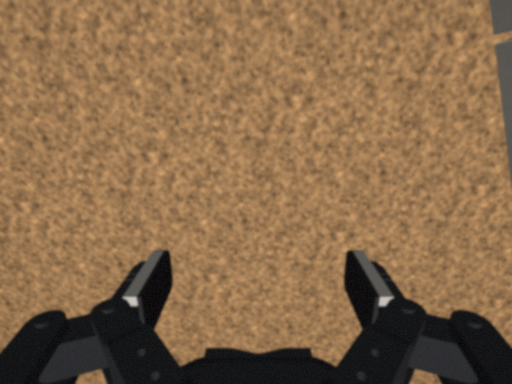

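```bash
cat > h.py <<'E'
from workcell import ctrl
import cv2,numpy as np
from scipy.spatial.transform import Rotation as Rn
def cam(n,save=None):
    s=ctrl.observe(); c=ctrl.camera(n)
    if n=="wrist":
        H=np.array(c["hand_eye"]); R=np.array(s["eef_rot"]); p=np.array(s["eef_pos"])
        c["origin"]=p+R@H[:3,3]; c["rotation"]=R@H[:3,:3]
    if save: cv2.imwrite(f"pics/{save}.png",c["color"])
    return c
def to_world(c,uv,z):
    uv=np.atleast_2d(uv).astype(float)
    d=np.c_[(uv[:,0]-c["cx"])/c["fx"],(uv[:,1]-c["cy"])/c["fy"],np.ones(len(uv))]@np.array(c["rotation"]).T
    o=np.array(c["origin"]); t=(z-o[2])/d[:,2]
    return (o+d*t[:,None])[:,:2]
def to_px(c,P):
    P=np.atleast_2d(P); q=(P-np.array(c["origin"]))@np.array(c["rotation"])
    return np.c_[q[:,0]/q[:,2]*c["fx"]+c["cx"],q[:,1]/q[:,2]*c["fy"]+c["cy"]]
def toolR(yaw):
    "tool pointing down, tool z (jaw direction) at world angle yaw"
    x=np.array([0,0,-1.]);z=np.array([np.cos(yaw),np.sin(yaw),0]);return np.c_[x,np.cross(z,x),z]
def plan(p,yaw):
    s=ctrl.observe(); R0=np.array(s["eef_rot"]);p0=np.array(s["eef_pos"])
    print("t",round(s["time_s"],2),"slide cm",np.round(R0.T@(np.array(p)-p0)*100,2).tolist(),"twist",np.round(Rn.from_matrix(R0.T@toolR(yaw)).as_rotvec(),4).tolist())
def st():
    s=ctrl.observe();R=np.array(s["eef_rot"])
    print("t",round(s["time_s"],2),"pos",np.round(s["eef_pos"],4).tolist(),"yaw",round(float(np.arctan2(R[1,2],R[0,2])),4),"xax",np.round(R[:,0],3).tolist(),"F",np.round(s["wrist_force"],1).tolist(),"w",round(s["grip_width"],4),"j",np.round(s["joint_positions"],2).tolist())
E
python3 - <<'E'
from h import *
c=cam("top"); im=c["color"]
k=im[170:270,100:380]
cv2.imwrite("pics/topz.png",cv2.resize(im[175:255,180:375],None,fx=4,fy=4,interpolation=cv2.INTER_CUBIC))
cv2.imwrite("pics/rackz.png",cv2.resize(im[190:250,60:180],None,fx=6,fy=6,interpolation=cv2.INTER_CUBIC))
E
```

```text
(no output)
```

View pics/topz.png

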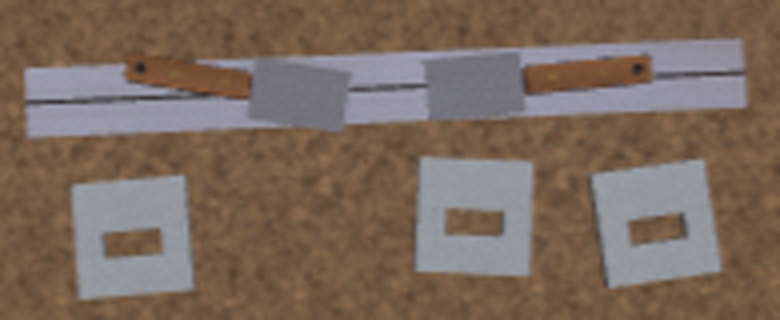

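View pics/rackz.png

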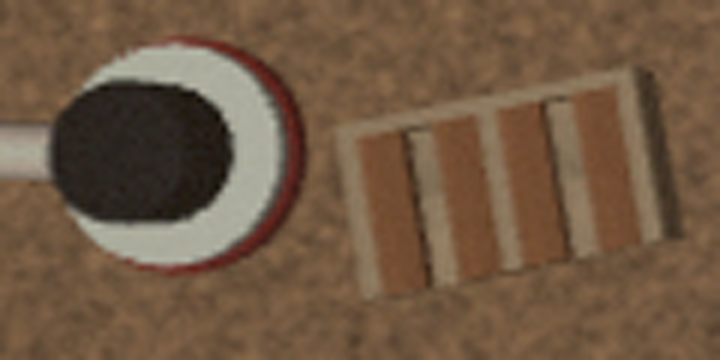

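```bash
python3 - <<'E'
from h import *
c=cam("top")
f4=lambda x,y:(180+(x+.5)/4-.5,175+(y+.5)/4-.5)
f6=lambda x,y:(60+(x+.5)/6-.5,190+(y+.5)/6-.5)
W=lambda f,pts,z:to_world(c,[f(*p) for p in pts],z)
L=W(f4,[(26,102),(745,73)],0);print("line",L.round(4).tolist(),"mid",L.mean(0).round(4),"len",np.linalg.norm(L[0]-L[1]))
for n,b,fr,t in (("L",(127,67),(250,86),(347,100)),("R",(651,68),(525,79),(426,88))):
    A=W(f4,[b,fr],.024);T=W(f4,[t],.003)
    d=T[0]-A[0];print(n,A.round(4).tolist(),T.round(4).tolist(),"len",np.linalg.norm(d),"ang",np.degrees(np.arctan2(d[1],d[0])))
r=W(f6,[(337,130),(637,68),(668,240),(368,298)],.054);print("rack BL BR FR FL",r.round(4).tolist(),r.mean(0))
print([np.linalg.norm(r[i]-r[i-1]).round(4) for i in range(4)])
for a,b in ((3,0),(2,1)):
    d=r[b]-r[a];print(np.degrees(np.arctan2(d[1],d[0])))
for a,b in ((3,2),(0,1)):
    d=r[a]-r[b];print(np.degrees(np.arctan2(d[1],d[0]))-90)
for p in ([(73,184),(185,176),(193,290),(80,299)],[(420,157),(533,161),(529,275),(415,270)],[(592,173),(703,159),(721,270),(609,286)]):
    q=W(f4,p,.018);print("panel",q.mean(0).round(4),[np.linalg.norm(q[i]-q[i-1]).round(3) for i in range(4)],q.round(3).tolist())
E
```

```text
line [[0.642, 0.1786], [0.6503, -0.4024]] mid [ 0.6462 -0.1119] len 0.5810580696537518
L [[0.666, 0.0943], [0.6484, -0.0025]] [[0.6367, -0.0797]] len 0.17645943500811082 ang -99.56331901741905
R [[0.6544, -0.3206], [0.6483, -0.2203]] [[0.6447, -0.1435]] len 0.17734896519012813 ang 93.14485882114504
rack BL BR FR FL [[0.6097, 0.3847], [0.6374, 0.2316], [0.5493, 0.2164], [0.5241, 0.3685]] [0.58013993 0.30030836]
[np.float64(0.0872), np.float64(0.1556), np.float64(0.0894), np.float64(0.1542)]
10.711226651245124
9.822971996771436
9.417456983289
10.265271774997217
panel [0.532  0.0926] [np.float64(0.09), np.float64(0.089), np.float64(0.09), np.float64(0.089)] [[0.575, 0.139], [0.579, 0.051], [0.489, 0.046], [0.485, 0.135]]
panel [ 0.5417 -0.1769] [np.float64(0.089), np.float64(0.09), np.float64(0.09), np.float64(0.09)] [[0.589, -0.136], [0.583, -0.225], [0.494, -0.218], [0.5, -0.129]]
panel [ 0.533  -0.3205] [np.float64(0.089), np.float64(0.089), np.float64(0.088), np.float64(0.089)] [[0.573, -0.271], [0.581, -0.36], [0.494, -0.37], [0.484, -0.281]]
```

```bash
python3 -c "
from h import *
plan((0.654,0.027,0.16),-0.171)"
```

```text
t 1.35 slide cm [7.13, -60.21, -41.83] twist [1.38, -0.0, -0.0]
```

Request:
{"api": "carry_out", "payload": {
  "slide": [
    [0, -3.2, -2.2],
    [0, -6.4, -4.4],
    [0, -9.6, -6.6],
    [0, -12.8, -8.8],
    [0, -16, -11],
    [0, -19.2, -13.2],
    [0, -22.4, -15.4],
    [0, -25.6, -17.6]
  ],
  "twist": [
    [0.1, 0, 0],
    [0.2, 0, 0],
    [0.3, 0, 0],
    [0.4, 0, 0],
    [0.5, 0, 0],
    [0.6, 0, 0],
    [0.7, 0, 0],
    [0.8, 0, 0]
  ],
  "hand": [5, 5, 5, 5, 5, 5, 5, 5]
}}

```text
time_s: 2.02
eef_pos: [0.4169, 0.3745, 0.2317]
eef_rot: [[0.0, -0.393, 0.919], [0.001, 0.919, 0.393], [-1.0, 0.001, 0.001]]
wrist_force: [-0.2, 0.0, -0.9]
grip_width: 0.0502
```

```bash
python3 -c "
from h import *
st();plan((0.654,0.027,0.16),-0.171)"
```

```text
t 2.02 pos [0.4169, 0.3745, 0.2317] yaw 0.4042 xax [0.0, 0.001, -1.0] F [-0.2, 0.0, -0.9] w 0.0502 j [-1.06, 0.29, 0.27, 1.85, -0.09, 1.01, -0.35]
t 2.02 slide cm [7.15, -41.28, 8.13] twist [0.5752, 0.0004, -0.0007]
```

Request:
{"api": "carry_out", "payload": {
  "slide": [
    [0, -4, 0.8],
    [0.5, -8, 1.6],
    [1, -12, 2.4],
    [1.5, -16, 3.2],
    [2, -20, 4],
    [2.5, -24, 4.8],
    [3, -28, 5.6],
    [3.5, -32, 6.4]
  ],
  "twist": [
    [0.07, 0, 0],
    [0.14, 0, 0],
    [0.21, 0, 0],
    [0.28, 0, 0],
    [0.36, 0, 0],
    [0.43, 0, 0],
    [0.5, 0, 0],
    [0.575, 0, 0]
  ],
  "hand": [5, 5, 5, 5, 5, 5, 5, 5]
}}

```text
time_s: 2.68
eef_pos: [0.603, 0.1064, 0.1964]
eef_rot: [[0.001, 0.168, 0.986], [0.0, 0.986, -0.168], [-1.0, 0.001, 0.001]]
wrist_force: [0.5, 1.0, -0.9]
grip_width: 0.0503
```

```bash
python3 -c "
from h import *
st();plan((0.654,0.027,0.15),-0.171)"
```

```text
t 2.68 pos [0.603, 0.1064, 0.1964] yaw -0.169 xax [0.001, 0.0, -1.0] F [0.5, 1.0, -0.9] w 0.0503 j [-0.64, 0.44, 0.48, 1.77, -0.24, 0.99, -0.23]
t 2.68 slide cm [4.64, -6.97, 6.36] twist [0.002, 0.0005, -0.0006]
```

Request:
{"api": "carry_out", "payload": {
  "slide": [
    [1.5, -2.3, 2.1],
    [3, -4.6, 4.2],
    [4.6, -7, 6.4],
    [4.6, -7, 6.4],
    [4.6, -7, 6.4],
    [4.6, -7, 6.4],
    [4.6, -7, 6.4],
    [4.6, -7, 6.4]
  ],
  "twist": [
    [0, 0, 0],
    [0, 0, 0],
    [0, 0, 0],
    [0, 0, 0],
    [0, 0, 0],
    [0, 0, 0],
    [0, 0, 0],
    [0, 0, 0]
  ],
  "hand": [5, 5, 5, 5, 5, 5, 5, 5]
}}

```text
time_s: 3.35
eef_pos: [0.6536, 0.0303, 0.151]
eef_rot: [[0.001, 0.163, 0.987], [0.001, 0.987, -0.163], [-1.0, 0.001, 0.001]]
wrist_force: [-0.1, -0.3, 0.3]
grip_width: 0.05
```

```bash
python3 -c "
from h import *
st();cam('wrist','w1')"
```

```text
t 3.35 pos [0.6536, 0.0303, 0.151] yaw -0.1636 xax [0.001, 0.001, -1.0] F [-0.1, -0.3, 0.3] w 0.05 j [-0.47, 0.56, 0.46, 1.71, -0.3, 0.95, -0.05]
```

View pics/w1.png

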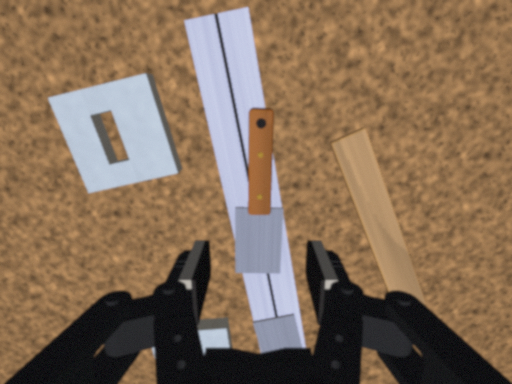

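```bash
python3 - <<'E'
from h import *
c=cam("wrist");st()
A=to_world(c,[(261,109),(259,213)],.024);T=to_world(c,[(258,272)],.003)[0]
for a,b in ((A[0],A[1]),(A[0],T)):
    d=b-a;print(a,b,np.linalg.norm(d),np.arctan2(d[1],d[0]))
d=(T-A[0])/np.linalg.norm(T-A[0]);print("grip",A[1]-.03*d,T-.108*d,A[0]+.07*d)
L=to_world(c,[(216,15),(243,148),(270,285)],0);print(L)
P=to_world(c,[(150,74),(178,173),(90,192),(50,98)],.018);print(P)
plan((*(A[0]+.07*d),0.004),np.arctan2(d[1],d[0])+np.pi/2)
E
```

```text
t 3.45 pos [0.6536, 0.0298, 0.1509] yaw -0.164 xax [0.001, 0.001, -1.0] F [-0.3, 0.2, -0.1] w 0.05 j [-0.47, 0.56, 0.46, 1.71, -0.3, 0.95, -0.05]
[0.6676981  0.09681099] [0.65021872 0.00130608] 0.09709127815357188 -1.7518136927153276
[0.6676981  0.09681099] [ 0.63620837 -0.07735368] 0.1769885163407234 -1.7496682489856483
grip [0.65555631 0.03082743] [0.65542369 0.02892318] [0.65524373 0.02792784]
[[ 0.64210167  0.17872378]
 [ 0.64439571  0.06189202]
 [ 0.64663152 -0.09858007]]
[[0.57893184 0.14043201]
 [0.58096945 0.05165109]
 [0.49252757 0.04712341]
 [0.48735054 0.1358106 ]]
t 3.45 slide cm [14.69, -0.17, 0.19] twist [0.0148, 0.0006, -0.0009]
```

Request:
{"api": "carry_out", "payload": {
  "slide": [
    [3, -0.1, 0.2],
    [6, -0.1, 0.2],
    [9, -0.1, 0.2],
    [11, -0.1, 0.2],
    [13, -0.1, 0.2],
    [14, -0.1, 0.2],
    [14.6, -0.1, 0.2],
    [14.6, -0.1, 0.2]
  ],
  "twist": [
    [0.015, 0, 0],
    [0.015, 0, 0],
    [0.015, 0, 0],
    [0.015, 0, 0],
    [0.015, 0, 0],
    [0.015, 0, 0],
    [0.015, 0, 0],
    [0.015, 0, 0]
  ],
  "hand": [4.5, 4.5, 4.5, 4.5, 4.5, 4.5, 4.5, 4.5]
}}

```text
time_s: 4.12
eef_pos: [0.6549, 0.0274, 0.0037]
eef_rot: [[-0.001, 0.179, 0.984], [-0.0, 0.984, -0.179], [-1.0, -0.0, -0.001]]
wrist_force: [0.1, 0.6, 0.2]
grip_width: 0.0449
```

Request:
{"api": "carry_out", "payload": {
  "slide": [
    [0, 0, 0],
    [0, 0, 0],
    [0, 0, 0],
    [0, 0, 0],
    [0, 0, 0],
    [0, 0, 0],
    [0, 0, 0],
    [0, 0, 0]
  ],
  "twist": [
    [0, 0, 0],
    [0, 0, 0],
    [0, 0, 0],
    [0, 0, 0],
    [0, 0, 0],
    [0, 0, 0],
    [0, 0, 0],
    [0, 0, 0]
  ],
  "hand": [1.5, 1.5, 1.5, 1.5, 1.5, 1.5, 1.5, 1.5],
  "squeeze": 80
}}

```text
time_s: 4.78
eef_pos: [0.6566, 0.0271, 0.006]
eef_rot: [[0.003, 0.18, 0.984], [0.001, 0.984, -0.18], [-1.0, 0.001, 0.002]]
wrist_force: [-1.6, 0.7, 6.5]
grip_width: 0.0201
```

```bash
python3 -c "
from h import *
st();cam('wrist','w2')"
```

```text
t 4.78 pos [0.6566, 0.0271, 0.006] yaw -0.181 xax [0.003, 0.001, -1.0] F [-1.6, 0.7, 6.5] w 0.0201 j [-0.4, 0.75, 0.37, 1.76, -0.39, 0.7, 0.01]
```

View pics/w2.png

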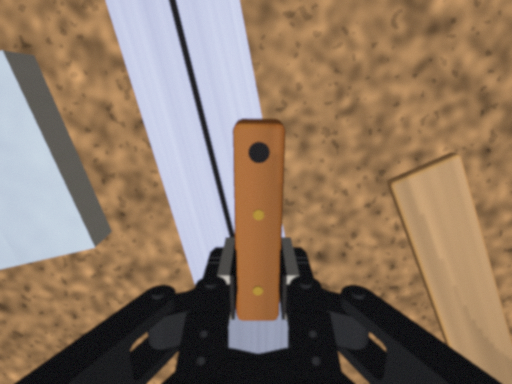

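Request:
{"api": "carry_out", "payload": {
  "slide": [
    [-1, 0, 0],
    [-3, 0, 0],
    [-5, 0, 0],
    [-8, 0, 0],
    [-11, 0, 0],
    [-13, 0, 0],
    [-13, 0, 0],
    [-13, 0, 0]
  ],
  "twist": [
    [0, 0, 0],
    [0, 0, 0],
    [0, 0, 0],
    [0, 0, 0],
    [0, 0, 0],
    [0, 0, 0],
    [0, 0, 0],
    [0, 0, 0]
  ],
  "hand": [1.5, 1.5, 1.5, 1.5, 1.5, 1.5, 1.5, 1.5]
}}

```text
time_s: 5.5
eef_pos: [0.6561, 0.0271, 0.1361]
eef_rot: [[0.003, 0.18, 0.984], [0.001, 0.984, -0.18], [-1.0, 0.001, 0.003]]
wrist_force: [-1.3, 0.2, -1.4]
grip_width: 0.0204
```

```bash
python3 -c "
from h import *
st();plan((0.4043,0.3054,.11),1.746)"
```

```text
t 5.5 pos [0.6561, 0.0271, 0.1361] yaw -0.181 xax [0.003, 0.001, -1.0] F [-1.3, 0.2, -1.4] w 0.0204 j [-0.46, 0.58, 0.46, 1.71, -0.31, 0.92, -0.06]
t 5.5 slide cm [2.55, 22.84, -29.79] twist [-1.927, 0.0031, 0.0018]
```

Request:
{"api": "carry_out", "payload": {
  "slide": [
    [0, 1.4, -1.9],
    [0, 2.8, -3.8],
    [0, 4.2, -5.6],
    [0, 5.6, -7.5],
    [0, 7, -9.4],
    [0, 8.4, -11.2],
    [0, 9.8, -13],
    [0, 11.2, -15]
  ],
  "twist": [
    [-0.12, 0, 0],
    [-0.24, 0, 0],
    [-0.36, 0, 0],
    [-0.48, 0, 0],
    [-0.6, 0, 0],
    [-0.72, 0, 0],
    [-0.84, 0, 0],
    [-0.96, 0, 0]
  ],
  "hand": [1.5, 1.5, 1.5, 1.5, 1.5, 1.5, 1.5, 1.5]
}}

```text
time_s: 6.17
eef_pos: [0.5262, 0.1645, 0.133]
eef_rot: [[-0.002, -0.707, 0.707], [-0.001, 0.707, 0.707], [-1.0, 0.001, -0.002]]
wrist_force: [0.6, 0.1, -0.9]
grip_width: 0.02
```

```bash
python3 -c "
from h import *
st();plan((0.4043,0.3054,.11),1.746)"
```

```text
t 6.17 pos [0.5262, 0.1645, 0.133] yaw 0.7849 xax [-0.002, -0.001, -1.0] F [0.6, 0.1, -0.9] w 0.02 j [-0.59, 0.4, 0.21, 1.95, -0.11, 0.8, 0.47]
t 6.17 slide cm [2.31, 18.58, 1.34] twist [-0.9611, -0.0017, -0.0019]
```

Request:
{"api": "carry_out", "payload": {
  "slide": [
    [0.3, 2.4, 0.2],
    [0.6, 4.8, 0.4],
    [0.9, 7.2, 0.5],
    [1.2, 9.6, 0.7],
    [1.5, 12, 0.8],
    [1.8, 14.4, 1],
    [2.1, 16.6, 1.2],
    [2.3, 18.6, 1.3]
  ],
  "twist": [
    [-0.12, 0, 0],
    [-0.24, 0, 0],
    [-0.36, 0, 0],
    [-0.48, 0, 0],
    [-0.6, 0, 0],
    [-0.72, 0, 0],
    [-0.84, 0, 0],
    [-0.96, 0, 0]
  ],
  "hand": [1.5, 1.5, 1.5, 1.5, 1.5, 1.5, 1.5, 1.5]
}}

```text
time_s: 6.83
eef_pos: [0.4043, 0.3061, 0.1098]
eef_rot: [[-0.002, -0.985, -0.174], [-0.002, -0.174, 0.985], [-1.0, 0.003, -0.001]]
wrist_force: [-0.1, 0.2, -1.7]
grip_width: 0.0205
```

Request:
{"api": "carry_out", "payload": {
  "slide": [
    [0, 0, 0],
    [0, 0, 0],
    [0, 0, 0],
    [0, 0, 0],
    [0, 0, 0],
    [0, 0, 0],
    [0, 0, 0],
    [0, 0, 0]
  ],
  "twist": [
    [0, 0, 0],
    [0, 0, 0],
    [0, 0, 0],
    [0, 0, 0],
    [0, 0, 0],
    [0, 0, 0],
    [0, 0, 0],
    [0, 0, 0]
  ],
  "hand": [1.5, 1.5, 1.5, 1.5, 1.5, 1.5, 1.5, 1.5]
}}

```text
time_s: 7.5
eef_pos: [0.4068, 0.3055, 0.1113]
eef_rot: [[0.0, -0.986, -0.167], [0.0, -0.167, 0.986], [-1.0, -0.0, -0.0]]
wrist_force: [0.6, -0.2, -0.8]
grip_width: 0.02
```

```bash
python3 -c "
from h import *
st();cam('wrist','w3');c=cam('side');cv2.imwrite('pics/s3.png',cv2.resize(c['color'][80:220,130:300],None,fx=4,fy=4,interpolation=2))
c=cam('top');cv2.imwrite('pics/t3.png',cv2.resize(c['color'][180:300,90:230],None,fx=5,fy=5,interpolation=2))"
```

```text
t 7.5 pos [0.4068, 0.3055, 0.1113] yaw 1.7383 xax [0.0, 0.0, -1.0] F [0.6, -0.2, -0.8] w 0.02 j [-0.72, 0.37, -0.06, 2.05, 0.03, 0.72, 0.94]
```

View pics/w3.png

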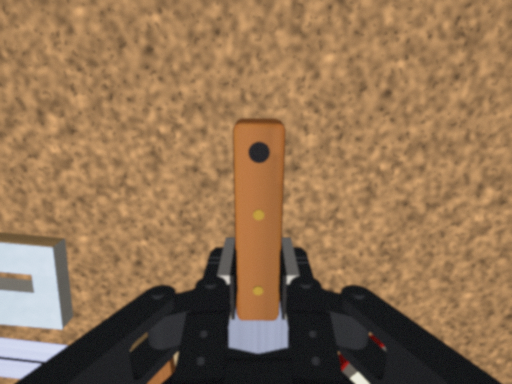

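View pics/s3.png

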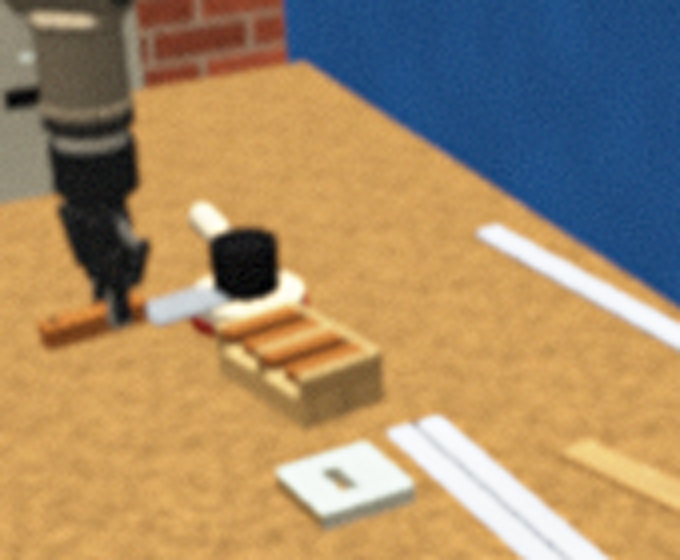

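View pics/t3.png

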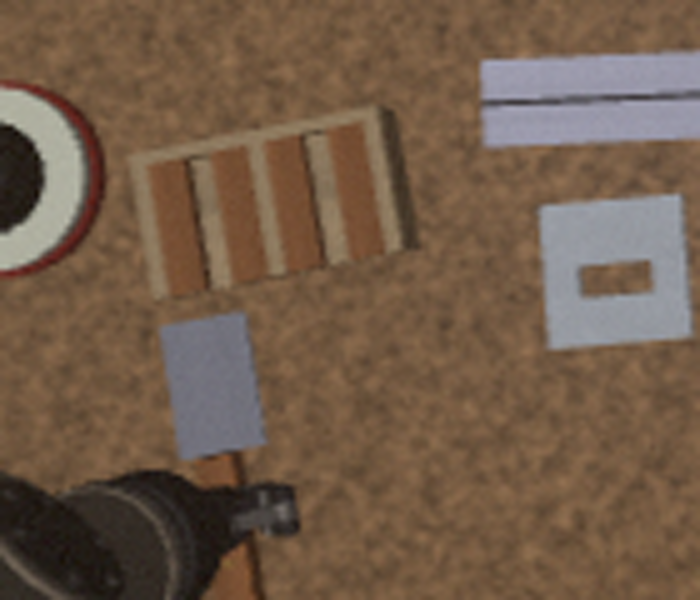

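```bash
python3 - <<'E'
from h import *
c=cam("top")
f=lambda x,y:(90+(x+.5)/5-.5,180+(y+.5)/5-.5)
T=to_world(c,[f(203.5,319)],.107)[0]
s=ctrl.observe();p=np.array(s["eef_pos"]);print("tip",T,"from tcp",T-p[:2],np.linalg.norm(T-p[:2]),np.arctan2(*(T-p[:2])[::-1]))
r=to_world(c,[f(*q) for q in((131,157),(380,106),(406,248),(156,298))],.054);print(r,r.mean(0))
# slot gap centre line, left bay: gap between edges at mouth and back
m=to_world(c,[f(222,284),f(199,160)],.03);print("gap L",m)
m=to_world(c,[f(333,260),f(311,135)],.03);print("gap R",m)
st()
plan((.4043,.3054,.041),1.746)
E
```

```text
tip [0.51295047 0.32277131] from tcp [0.10634491 0.01708123] 0.10770797358336369 0.15926070901127728
[[0.61047963 0.3845567 ]
 [0.63781004 0.23209774]
 [0.55049209 0.21672972]
 [0.52424641 0.36886199]] [0.58075704 0.30056154]
gap L [[0.53109516 0.33635758]
 [0.60857667 0.35084848]]
gap R [[0.54410602 0.26740685]
 [0.62239116 0.28090038]]
t 7.7 pos [0.4066, 0.3057, 0.1113] yaw 1.739 xax [0.0, 0.0, -1.0] F [0.4, -0.1, -1.1] w 0.0203 j [-0.72, 0.37, -0.06, 2.05, 0.03, 0.72, 0.94]
t 7.7 slide cm [7.03, 0.23, 0.01] twist [-0.007, 0.0001, 0.0001]
```

```bash
cat > ov.py <<'E'
from h import *
import sys
def rackov(cx,cy,yaw,name,camn="top",box=(185,245,105,180),f=10):
    c=cam(camn);im=c["color"];v0,v1,u0,u1=box
    z=cv2.resize(im[v0:v1,u0:u1],None,fx=f,fy=f,interpolation=2)
    def P(x,y,h):
        w=np.array([cx+np.cos(yaw)*x-np.sin(yaw)*y,cy+np.sin(yaw)*x+np.cos(yaw)*y,h]);u=to_px(c,w)[0]
        return (int(round((u[0]-u0+.5)*f-.5)),int(round((u[1]-v0+.5)*f-.5)))
    L=lambda a,b,col:cv2.line(z,P(*a),P(*b),col,1)
    q=[(-.045,-.077),(.045,-.077),(.045,.077),(-.045,.077)]
    for i in range(4):L((*q[i],.054),(*q[(i+1)%4],.054),(0,255,0))
    for b in(.036,-.036):
        for e in(-.008,.008):L((-.045,b+e,.054),(.037,b+e,.054),(0,0,255))
        for e in(-.031,.031):L((-.045,b+e,.054),(.037,b+e,.054),(255,0,0))
    cv2.imwrite(f"pics/{name}.png",z)
E
python3 - <<'E'
from ov import *
rackov(.5805,.3005,.1754,"ov1")
E
```

```text
(no output)
```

View pics/ov1.png

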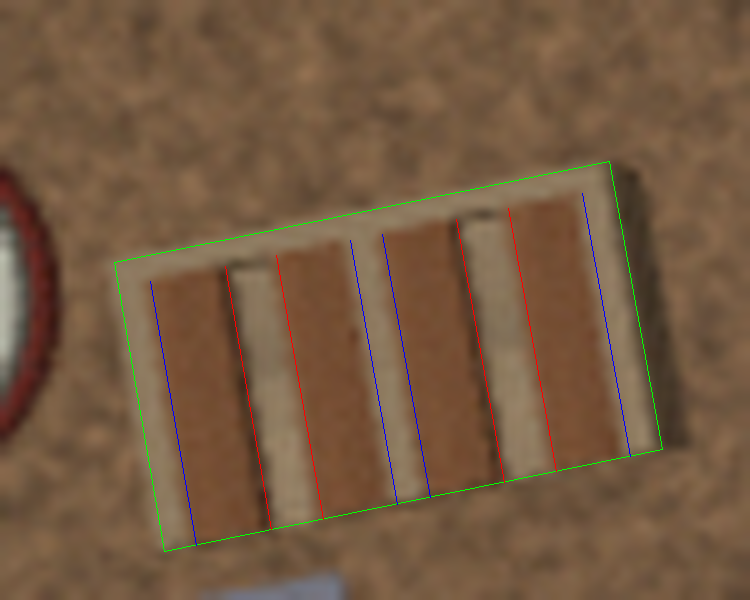

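Request:
{"api": "carry_out", "payload": {
  "slide": [
    [2, 0, 0.15],
    [4, 0, 0.15],
    [5.5, 0, 0.15],
    [6.5, 0, 0.15],
    [7.0, 0, 0.15],
    [7.0, 0, 0.15],
    [7.0, 0, 0.15],
    [7.0, 0, 0.15]
  ],
  "twist": [
    [-0.008, 0, 0],
    [-0.008, 0, 0],
    [-0.008, 0, 0],
    [-0.008, 0, 0],
    [-0.008, 0, 0],
    [-0.008, 0, 0],
    [-0.008, 0, 0],
    [-0.008, 0, 0]
  ],
  "hand": [1.5, 1.5, 1.5, 1.5, 1.5, 1.5, 1.5, 1.5]
}}

```text
time_s: 8.42
eef_pos: [0.4068, 0.3076, 0.0421]
eef_rot: [[0.001, -0.985, -0.175], [0.001, -0.175, 0.985], [-1.0, -0.001, 0.001]]
wrist_force: [0.4, -0.3, -1.3]
grip_width: 0.0202
```

```bash
python3 - <<'E'
from ov import *
st()
rackov(.5805,.3010,.1754,"ov2",box=(185,255,105,180),f=8)
rackov(.5805,.3010,.1754,"ov2s","side",box=(130,190,130,240),f=7)
E
```

```text
t 8.42 pos [0.4068, 0.3076, 0.0421] yaw 1.747 xax [0.001, 0.001, -1.0] F [0.4, -0.3, -1.3] w 0.0202 j [-0.72, 0.48, -0.06, 2.09, 0.05, 0.57, 0.93]
```

View pics/ov2.png

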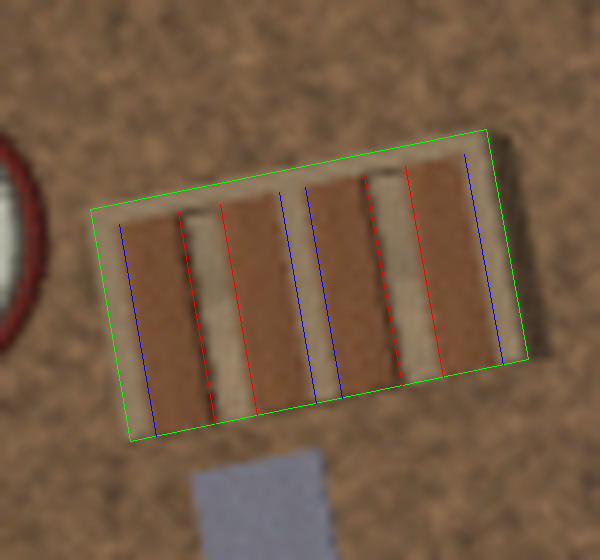

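View pics/ov2s.png

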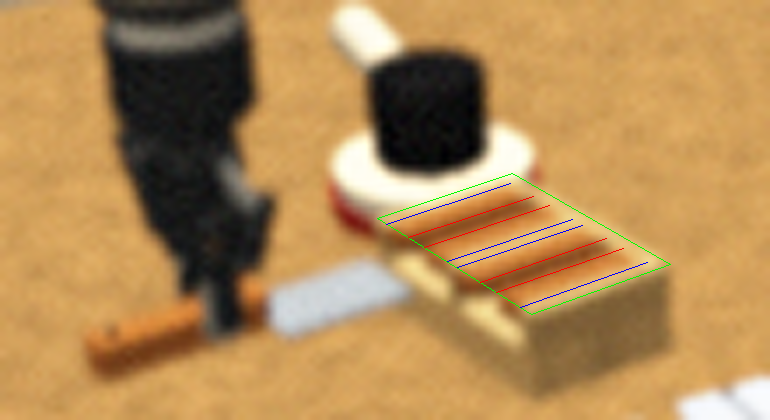

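```bash
python3 - <<'E'
from h import *
c=cam("top")
f=lambda x,y:(105+(x+.5)/8-.5,185+(y+.5)/8-.5)
T=to_world(c,[f(193,472),f(320,450),f(256.5,461)],.038);print(T, np.linalg.norm(T[0]-T[1]))
u=np.array([np.cos(.1754),np.sin(.1754)]);v=np.array([-u[1],u[0]])
C=np.array([.5805,.301])
for t in T: print("rack frame",(t-C)@u+.045,(t-C)@v-.036)
s=ctrl.observe();t=np.array(s["eef_pos"])[:2]+.1075*u
print("fk tip",(t-C)@u+.045,(t-C)@v-.036)
E
```

```text
[[0.50976446 0.35013816]
 [0.51687007 0.30129324]
 [0.51331561 0.32572706]] 0.049359049541775016
rack frame -0.016075526669354627 0.024727716579998997
rack frame -0.017602468808050692 -0.02460770902242664
rack frame -0.016838642585004074 7.147877736719127e-05
fk tip -0.017433281159543575 0.0007625421364591545
```

Request:
{"api": "carry_out", "payload": {
  "slide": [
    [0.1, -1.5, 0],
    [0.1, -3, 0],
    [0.1, -4.5, 0],
    [0.1, -6, 0],
    [0.1, -7, 0],
    [0.1, -8, 0],
    [0.1, -8.7, 0],
    [0.1, -9.0, 0]
  ],
  "twist": [
    [0, 0, 0],
    [0, 0, 0],
    [0, 0, 0],
    [0, 0, 0],
    [0, 0, 0],
    [0, 0, 0],
    [0, 0, 0],
    [0, 0, 0]
  ],
  "hand": [1.5, 1.5, 1.5, 1.5, 1.5, 1.5, 1.5, 1.5]
}}

```text
time_s: 9.23
eef_pos: [0.4959, 0.323, 0.0404]
eef_rot: [[0.001, -0.985, -0.175], [0.0, -0.175, 0.985], [-1.0, -0.001, 0.0]]
wrist_force: [0.2, 0.1, -0.4]
grip_width: 0.0207
```

```bash
python3 - <<'E'
from ov import *
st()
cam("wrist","w4")
rackov(.5805,.3010,.1754,"ov3s","side",box=(130,190,130,240),f=7)
E
```

```text
t 9.23 pos [0.4959, 0.323, 0.0404] yaw 1.7465 xax [0.001, 0.0, -1.0] F [0.2, 0.1, -0.4] w 0.0207 j [-0.65, 0.58, -0.05, 1.89, 0.04, 0.67, 1.02]
```

View pics/ov3s.png

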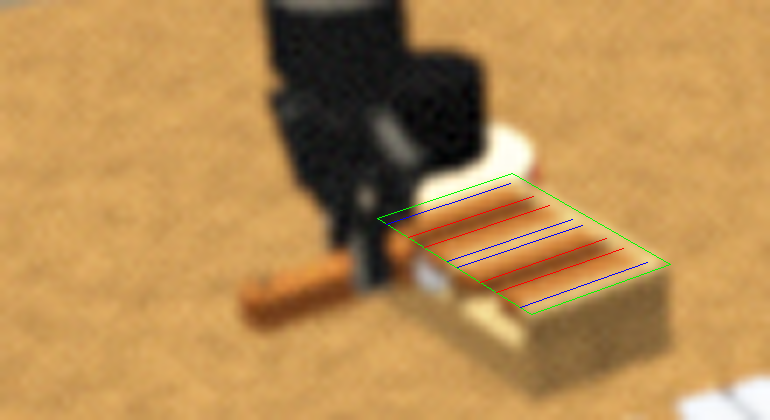

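View pics/w4.png

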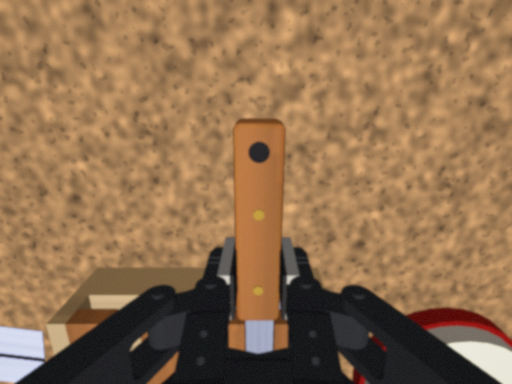

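Request:
{"api": "carry_out", "payload": {
  "slide": [
    [0, -0.1, 0],
    [0, -0.2, 0],
    [0, -0.3, 0],
    [0, -0.4, 0],
    [0.2, -0.4, 0],
    [0.3, -0.4, 0],
    [0.4, -0.4, 0],
    [0.4, -0.4, 0]
  ],
  "twist": [
    [0, 0, 0],
    [0, 0, 0],
    [0, 0, 0],
    [0, 0, 0],
    [0, 0, 0],
    [0, 0, 0],
    [0, 0, 0],
    [0, 0, 0]
  ],
  "hand": [1.5, 1.5, 1.5, 1.5, 1.5, 1.5, 1.5, 1.5]
}}

```text
time_s: 10.0
eef_pos: [0.4987, 0.3236, 0.0361]
eef_rot: [[-0.0, -0.985, -0.175], [-0.0, -0.175, 0.985], [-1.0, 0.0, -0.0]]
wrist_force: [-0.4, 0.4, -1.9]
grip_width: 0.0203
```

```bash
python3 - <<'E'
from ov import *
st()
cam("wrist","w5")
E
```

```text
t 10.0 pos [0.4987, 0.3236, 0.0361] yaw 1.747 xax [-0.0, -0.0, -1.0] F [-0.4, 0.4, -1.9] w 0.0203 j [-0.64, 0.59, -0.05, 1.89, 0.04, 0.66, 1.03]
```

View pics/w5.png

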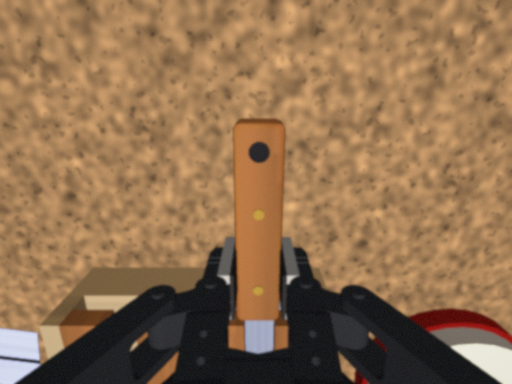

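Request:
{"api": "carry_out", "payload": {
  "slide": [
    [0, -0.1, 0],
    [0, -0.2, 0],
    [0, -0.3, 0],
    [0, -0.4, 0],
    [0.05, -0.4, 0],
    [0.05, -0.4, 0],
    [0.05, -0.4, 0],
    [0.05, -0.4, 0]
  ],
  "twist": [
    [0, 0, 0],
    [0, 0, 0],
    [0, 0, 0],
    [0, 0, 0],
    [0, 0, 0],
    [0, 0, 0],
    [0, 0, 0],
    [0, 0, 0]
  ],
  "hand": [1.5, 1.5, 1.5, 1.5, 1.5, 1.5, 1.5, 1.5]
}}

```text
time_s: 10.72
eef_pos: [0.5006, 0.3239, 0.0359]
eef_rot: [[-0.004, -0.984, -0.176], [-0.002, -0.176, 0.984], [-1.0, 0.004, -0.001]]
wrist_force: [-8.3, -2.1, 7.4]
grip_width: 0.0203
```

Request:
{"api": "carry_out", "payload": {
  "slide": [
    [0, 0, 0],
    [0, 0, 0],
    [0, 0, 0],
    [0, 0, 0],
    [-0.2, 0, 0],
    [-0.2, 0, 0],
    [-2, 0, 0],
    [-4, 0, 0]
  ],
  "twist": [
    [0, 0, 0],
    [0, 0, 0],
    [0, 0, 0],
    [0, 0, 0],
    [0, 0, 0],
    [0, 0, 0],
    [0, 0, 0],
    [0, 0, 0]
  ],
  "hand": [4, 4, 4, 4, 4, 4, 4, 4]
}}

```text
time_s: 11.38
eef_pos: [0.5019, 0.3236, 0.075]
eef_rot: [[-0.002, -0.985, -0.175], [-0.002, -0.175, 0.985], [-1.0, 0.003, -0.001]]
wrist_force: [-0.2, 0.0, 0.6]
grip_width: 0.0402
```

```bash
python3 - <<'E'
from ov import *
st()
cam("wrist","w6")
rackov(.5805,.3010,.1754,"ov4s","side",box=(130,190,130,240),f=7)
plan((.52,.20,.18),0.3)
plan((.650,-.251,.15),0.056)
E
```

```text
t 11.38 pos [0.5019, 0.3236, 0.075] yaw 1.747 xax [-0.002, -0.002, -1.0] F [-0.2, 0.0, 0.6] w 0.0402 j [-0.64, 0.54, -0.05, 1.86, 0.04, 0.74, 1.04]
t 11.48 slide cm [-10.16, 0.65, -12.61] twist [1.4467, 0.0057, 0.0022]
t 11.48 slide cm [-7.25, -4.24, -59.3] twist [1.6907, 0.0061, 0.0016]
```

View pics/ov4s.png

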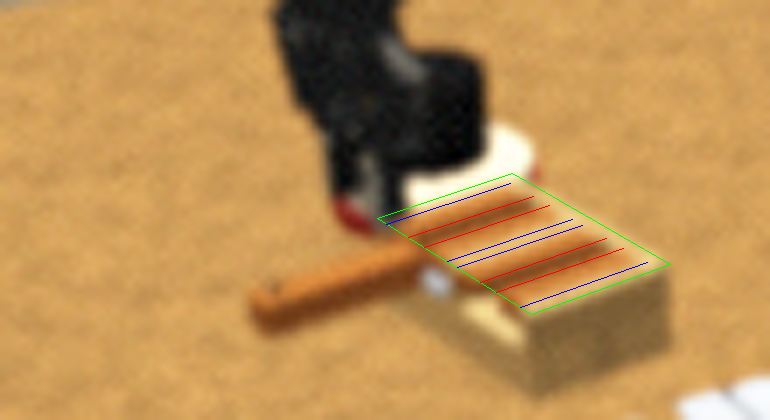

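View pics/w6.png

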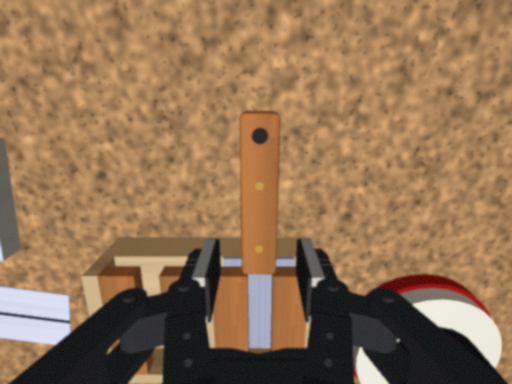

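Request:
{"api": "carry_out", "payload": {
  "slide": [
    [-4, 0, -0.5],
    [-7, -0.3, -3],
    [-7.2, -0.6, -7],
    [-7.2, -0.9, -11],
    [-7.2, -1.2, -15],
    [-7.2, -1.5, -19],
    [-7.2, -1.8, -23],
    [-7.2, -2.1, -27]
  ],
  "twist": [
    [0, 0, 0],
    [0.12, 0, 0],
    [0.24, 0, 0],
    [0.36, 0, 0],
    [0.48, 0, 0],
    [0.6, 0, 0],
    [0.72, 0, 0],
    [0.84, 0, 0]
  ],
  "hand": [4.5, 4.5, 4.5, 4.5, 4.5, 4.5, 4.5, 4.5]
}}

```text
time_s: 12.15
eef_pos: [0.5709, 0.0603, 0.1476]
eef_rot: [[0.0, -0.784, 0.621], [-0.0, 0.621, 0.784], [-1.0, -0.0, 0.0]]
wrist_force: [1.1, 0.4, 0.5]
grip_width: 0.0448
```

```bash
python3 - <<'E'
from ov import *
st()
plan((.650,-.251,.15),0.056)
E
```

```text
t 12.15 pos [0.5709, 0.0603, 0.1476] yaw 0.9012 xax [0.0, -0.0, -1.0] F [1.1, 0.4, 0.5] w 0.0448 j [-0.37, 0.41, 0.2, 1.89, -0.11, 0.85, 0.78]
t 12.15 slide cm [-0.23, -25.52, -19.49] twist [0.8452, 0.0002, 0.0001]
```

Request:
{"api": "carry_out", "payload": {
  "slide": [
    [-0.2, -3.2, -2.4],
    [-0.2, -6.4, -4.8],
    [-0.2, -9.6, -7.3],
    [-0.2, -12.8, -9.7],
    [-0.2, -16, -12.2],
    [-0.2, -19.2, -14.6],
    [-0.2, -22.4, -17.1],
    [-0.2, -25.5, -19.5]
  ],
  "twist": [
    [0.11, 0, 0],
    [0.22, 0, 0],
    [0.33, 0, 0],
    [0.44, 0, 0],
    [0.55, 0, 0],
    [0.66, 0, 0],
    [0.76, 0, 0],
    [0.845, 0, 0]
  ],
  "hand": [4.5, 4.5, 4.5, 4.5, 4.5, 4.5, 4.5, 4.5]
}}

```text
time_s: 12.82
eef_pos: [0.6516, -0.2505, 0.1493]
eef_rot: [[-0.0, -0.057, 0.998], [-0.0, 0.998, 0.057], [-1.0, -0.0, -0.0]]
wrist_force: [0.3, 0.1, 0.0]
grip_width: 0.0452
```

Request:
{"api": "carry_out", "payload": {
  "slide": [
    [0, 0, 0],
    [0, 0, 0],
    [0, 0, 0],
    [0, 0, 0],
    [0, 0, 0],
    [0, 0, 0],
    [0, 0, 0],
    [0, 0, 0]
  ],
  "twist": [
    [0, 0, 0],
    [0, 0, 0],
    [0, 0, 0],
    [0, 0, 0],
    [0, 0, 0],
    [0, 0, 0],
    [0, 0, 0],
    [0, 0, 0]
  ],
  "hand": [4.5, 4.5, 4.5, 4.5, 4.5, 4.5, 4.5, 4.5]
}}

```text
time_s: 13.48
eef_pos: [0.6516, -0.2478, 0.15]
eef_rot: [[0.0, -0.063, 0.998], [0.0, 0.998, 0.063], [-1.0, 0.0, 0.0]]
wrist_force: [-0.4, -0.7, -0.7]
grip_width: 0.0449
```

```bash
python3 - <<'E'
from ov import *
st()
cam("wrist","w7")
E
```

```text
t 13.48 pos [0.6516, -0.2478, 0.15] yaw 0.063 xax [0.0, 0.0, -1.0] F [-0.4, -0.7, -0.7] w 0.0449 j [-0.02, 0.62, 0.44, 1.59, -0.3, 0.99, 0.58]
```

View pics/w7.png

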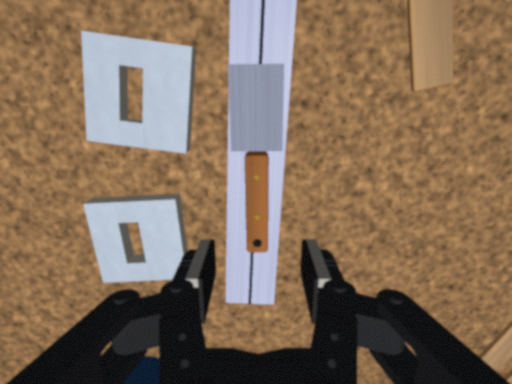

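```bash
python3 - <<'E'
from h import *
c=cam("wrist");st()
A=to_world(c,[(257.5,251),(257,152)],.024);T=to_world(c,[(257,64)],.003)[0]
d=(T-A[0]);print(A,T,np.linalg.norm(d),np.linalg.norm(A[1]-A[0]));d/=np.linalg.norm(d)
print("grip",A[1]-.03*d,T-.108*d,A[0]+.07*d,np.arctan2(d[1],d[0])-np.pi/2)
plan((*(A[1]-.03*d+T-.108*d)/2,0.0055),np.arctan2(d[1],d[0])-np.pi/2)
E
```

```text
t 13.58 pos [0.6516, -0.2482, 0.1499] yaw 0.0624 xax [0.0, 0.0, -1.0] F [-0.3, 0.2, -0.0] w 0.0449 j [-0.02, 0.62, 0.44, 1.59, -0.3, 0.99, 0.58]
[[ 0.65610762 -0.31792195]
 [ 0.64946634 -0.2174933 ]] [ 0.64483899 -0.14289884] 0.17538548535664836 0.10064800282049703
grip [ 0.65139386 -0.24743131] [ 0.65177806 -0.25067569] [ 0.65161008 -0.24806658] 0.06429494767346378
t 13.58 slide cm [14.44, -0.09, -0.01] twist [-0.0019, 0.0002, -0.0001]
```

Request:
{"api": "carry_out", "payload": {
  "slide": [
    [3, -0.1, 0],
    [6, -0.1, 0],
    [9, -0.1, 0],
    [11, -0.1, 0],
    [13, -0.1, 0],
    [14, -0.1, 0],
    [14.5, -0.1, 0],
    [14.5, -0.1, 0]
  ],
  "twist": [
    [0, 0, 0],
    [0, 0, 0],
    [0, 0, 0],
    [0, 0, 0],
    [0, 0, 0],
    [0, 0, 0],
    [0, 0, 0],
    [0, 0, 0]
  ],
  "hand": [4.5, 4.5, 4.5, 4.5, 4.5, 4.5, 4.5, 4.5]
}}

```text
time_s: 14.25
eef_pos: [0.6511, -0.2494, 0.0041]
eef_rot: [[-0.001, -0.062, 0.998], [0.0, 0.998, 0.062], [-1.0, 0.0, -0.001]]
wrist_force: [-0.8, 0.3, -0.3]
grip_width: 0.0447
```

Request:
{"api": "carry_out", "payload": {
  "slide": [
    [0, 0, 0],
    [0, 0, 0],
    [0, 0, 0],
    [0, 0, 0],
    [0, 0, 0],
    [0, 0, 0],
    [0, 0, 0],
    [0, 0, 0]
  ],
  "twist": [
    [0, 0, 0],
    [0, 0, 0],
    [0, 0, 0],
    [0, 0, 0],
    [0, 0, 0],
    [0, 0, 0],
    [0, 0, 0],
    [0, 0, 0]
  ],
  "hand": [1.5, 1.5, 1.5, 1.5, 1.5, 1.5, 1.5, 1.5],
  "squeeze": 80
}}

```text
time_s: 14.92
eef_pos: [0.6528, -0.2501, 0.0067]
eef_rot: [[0.003, -0.062, 0.998], [-0.001, 0.998, 0.062], [-1.0, -0.001, 0.003]]
wrist_force: [-0.3, 0.2, 7.7]
grip_width: 0.0202
```

```bash
python3 -c "
from h import *
st();cam('wrist','w8')"
```

```text
t 14.92 pos [0.6528, -0.2501, 0.0067] yaw 0.0619 xax [0.003, -0.001, -1.0] F [-0.3, 0.2, 7.7] w 0.0202 j [0.03, 0.79, 0.36, 1.65, -0.38, 0.76, 0.63]
```

View pics/w8.png

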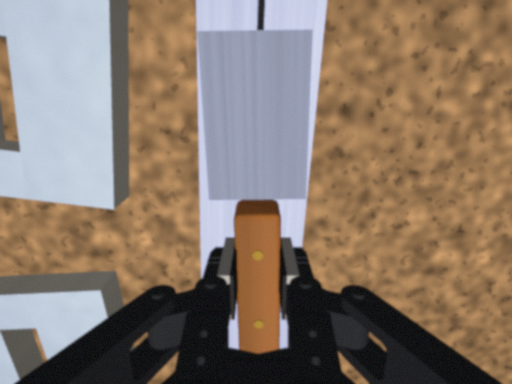

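Request:
{"api": "carry_out", "payload": {
  "slide": [
    [-1, 0, 0],
    [-3, 0, 0],
    [-5, 0, 0],
    [-8, 0, 0],
    [-11, 0, 0],
    [-13, 0, 0],
    [-13, 0, 0],
    [-13, 0, 0]
  ],
  "twist": [
    [0, 0, 0],
    [0, 0, 0],
    [0, 0, 0],
    [0, 0, 0],
    [0, 0, 0],
    [0, 0, 0],
    [0, 0, 0],
    [0, 0, 0]
  ],
  "hand": [1.5, 1.5, 1.5, 1.5, 1.5, 1.5, 1.5, 1.5]
}}

```text
time_s: 15.63
eef_pos: [0.6522, -0.2497, 0.1366]
eef_rot: [[0.003, -0.062, 0.998], [-0.001, 0.998, 0.062], [-1.0, -0.001, 0.003]]
wrist_force: [-0.0, 1.2, -2.0]
grip_width: 0.0197
```

```bash
python3 -c "
from h import *
st();plan((0.4194,0.2359,.13),-1.395)"
```

```text
t 15.63 pos [0.6522, -0.2497, 0.1366] yaw 0.062 xax [0.003, -0.001, -1.0] F [-0.0, 1.2, -2.0] w 0.0197 j [-0.01, 0.64, 0.43, 1.6, -0.31, 0.97, 0.58]
t 15.63 slide cm [0.57, 49.91, -20.23] twist [1.457, 0.0028, -0.0015]
```

Request:
{"api": "carry_out", "payload": {
  "slide": [
    [0, 3.5, -1.4],
    [0, 7, -2.8],
    [0, 10.5, -4.3],
    [0, 14, -5.7],
    [0, 17.5, -7.1],
    [0, 21, -8.5],
    [0, 24.5, -10],
    [0, 28, -11.4]
  ],
  "twist": [
    [0.1, 0, 0],
    [0.2, 0, 0],
    [0.3, 0, 0],
    [0.4, 0, 0],
    [0.5, 0, 0],
    [0.6, 0, 0],
    [0.7, 0, 0],
    [0.8, 0, 0]
  ],
  "hand": [1.5, 1.5, 1.5, 1.5, 1.5, 1.5, 1.5, 1.5]
}}

```text
time_s: 16.3
eef_pos: [0.5178, 0.0243, 0.1334]
eef_rot: [[-0.003, 0.677, 0.736], [-0.0, 0.736, -0.677], [-1.0, -0.002, -0.002]]
wrist_force: [0.1, 0.0, -1.8]
grip_width: 0.0201
```

```bash
python3 -c "
from h import *
st();plan((0.4194,0.2359,.12),-1.395)"
```

```text
t 16.3 pos [0.5178, 0.0243, 0.1334] yaw -0.7431 xax [-0.003, -0.0, -1.0] F [0.1, 0.0, -1.8] w 0.0201 j [-0.7, 0.41, 0.67, 2.05, -0.36, 0.8, -0.56]
t 16.3 slide cm [1.36, 8.92, -21.56] twist [0.6519, -0.0011, 0.003]
```

Request:
{"api": "carry_out", "payload": {
  "slide": [
    [0.2, 1.2, -3],
    [0.4, 2.4, -6],
    [0.6, 3.6, -9],
    [0.8, 4.8, -12],
    [1, 6, -15],
    [1.2, 7.4, -18],
    [1.4, 8.6, -20.8],
    [1.4, 8.9, -21.5]
  ],
  "twist": [
    [0.09, 0, 0],
    [0.18, 0, 0],
    [0.27, 0, 0],
    [0.36, 0, 0],
    [0.45, 0, 0],
    [0.54, 0, 0],
    [0.62, 0, 0],
    [0.652, 0, 0]
  ],
  "hand": [1.5, 1.5, 1.5, 1.5, 1.5, 1.5, 1.5, 1.5]
}}

```text
time_s: 16.97
eef_pos: [0.4175, 0.2378, 0.1191]
eef_rot: [[-0.004, 0.983, 0.183], [-0.001, 0.183, -0.983], [-1.0, -0.004, 0.0]]
wrist_force: [0.4, 0.7, -1.8]
grip_width: 0.0203
```

Request:
{"api": "carry_out", "payload": {
  "slide": [
    [1, 0, 0],
    [2, 0, 0],
    [3, 0, 0],
    [4, 0, 0],
    [4, 0, 0],
    [4, 0, 0],
    [4, 0, 0],
    [4, 0, 0]
  ],
  "twist": [
    [0, 0, 0],
    [0, 0, 0],
    [0, 0, 0],
    [0, 0, 0],
    [0, 0, 0],
    [0, 0, 0],
    [0, 0, 0],
    [0, 0, 0]
  ],
  "hand": [1.5, 1.5, 1.5, 1.5, 1.5, 1.5, 1.5, 1.5]
}}

```text
time_s: 17.63
eef_pos: [0.4218, 0.2331, 0.0811]
eef_rot: [[0.001, 0.984, 0.179], [0.001, 0.179, -0.984], [-1.0, 0.001, -0.0]]
wrist_force: [0.1, 0.4, -1.6]
grip_width: 0.0203
```

```bash
python3 - <<'E'
from ov import *
st()
rackov(.5805,.3010,.1754,"ov5",box=(185,255,115,190),f=8)
rackov(.5805,.3010,.1754,"ov5s","side",box=(130,190,130,240),f=7)
E
```

```text
t 17.63 pos [0.4218, 0.2331, 0.0811] yaw -1.3909 xax [0.001, 0.001, -1.0] F [0.1, 0.4, -1.6] w 0.0203 j [-1.24, 0.49, 0.76, 2.17, -0.54, 0.68, -1.49]
```

View pics/ov5.png

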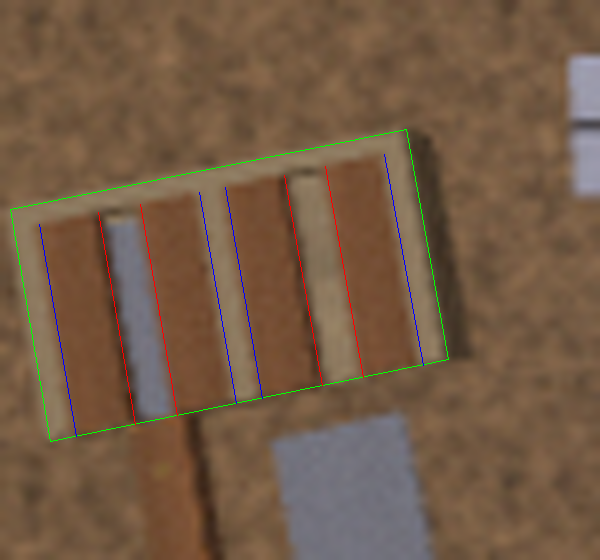

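View pics/ov5s.png

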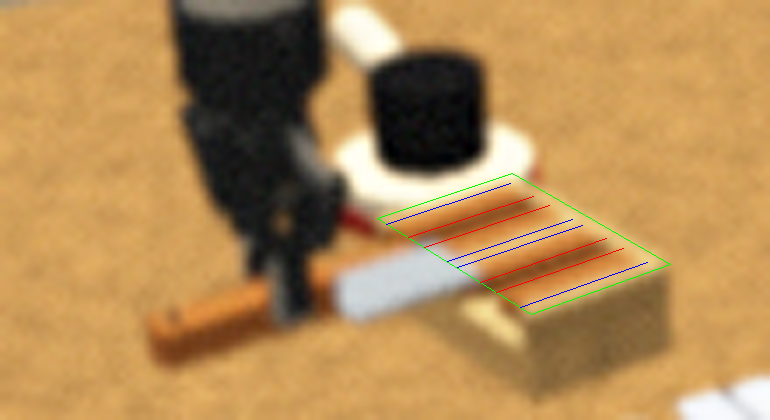

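```bash
python3 - <<'E'
from h import *
c=cam("top")
f=lambda x,y:(115+(x+.5)/8-.5,185+(y+.5)/8-.5)
T=to_world(c,[f(274,441),f(404,413),f(339,427)],.077)
u=np.array([np.cos(.1754),np.sin(.1754)]);v=np.array([-u[1],u[0]])
C=np.array([.5805,.301])
for t in T: print("bayR frame",(t-C)@u+.045,(t-C)@v+.036)
s=ctrl.observe();p=np.array(s["eef_pos"])[:2];R=np.array(s["eef_rot"]);t=p+.1075*R[:2,1]
print("fk tip",(t-C)@u+.045,(t-C)@v+.036, np.linalg.norm(T[2]-p)); st()
E
```

```text
bayR frame -0.017469345311533935 0.02313559983683343
bayR frame -0.016982301487741658 -0.02616947752179502
bayR frame -0.01722595883613426 -0.001503228152376121
fk tip -0.01577401231642054 -0.0020958359466677623 0.10605289231336273
t 17.78 pos [0.4216, 0.2336, 0.0812] yaw -1.3901 xax [0.001, 0.001, -1.0] F [-0.7, 0.4, -1.7] w 0.0203 j [-1.24, 0.49, 0.76, 2.17, -0.54, 0.68, -1.49]
```

Request:
{"api": "carry_out", "payload": {
  "slide": [
    [1.5, 0, -0.22],
    [3, 0, -0.22],
    [3.7, 0, -0.22],
    [4, 0, -0.22],
    [4, 0, -0.22],
    [4, 0, -0.22],
    [4, 0, -0.22],
    [4, 0, -0.22]
  ],
  "twist": [
    [0.005, 0, 0],
    [0.005, 0, 0],
    [0.005, 0, 0],
    [0.005, 0, 0],
    [0.005, 0, 0],
    [0.005, 0, 0],
    [0.005, 0, 0],
    [0.005, 0, 0]
  ],
  "hand": [1.5, 1.5, 1.5, 1.5, 1.5, 1.5, 1.5, 1.5]
}}

```text
time_s: 18.45
eef_pos: [0.4212, 0.2358, 0.0413]
eef_rot: [[0.001, 0.985, 0.175], [0.001, 0.175, -0.985], [-1.0, 0.001, -0.001]]
wrist_force: [-0.9, -0.2, -0.2]
grip_width: 0.0198
```

Request:
{"api": "carry_out", "payload": {
  "slide": [
    [0, 1, 0],
    [0, 2, 0],
    [0, 3.5, 0],
    [0, 5, 0],
    [0, 6.5, 0],
    [0, 7.5, 0],
    [0, 8.5, 0],
    [0, 9.0, 0]
  ],
  "twist": [
    [0, 0, 0],
    [0, 0, 0],
    [0, 0, 0],
    [0, 0, 0],
    [0, 0, 0],
    [0, 0, 0],
    [0, 0, 0],
    [0, 0, 0]
  ],
  "hand": [1.5, 1.5, 1.5, 1.5, 1.5, 1.5, 1.5, 1.5]
}}

```text
time_s: 19.12
eef_pos: [0.5113, 0.2514, 0.0409]
eef_rot: [[0.001, 0.985, 0.175], [0.0, 0.175, -0.985], [-1.0, 0.001, 0.0]]
wrist_force: [0.2, -0.2, -1.8]
grip_width: 0.02
```

```bash
python3 - <<'E'
from ov import *
st()
cam("wrist","w9")
rackov(.5805,.3010,.1754,"ov6s","side",box=(130,190,130,240),f=7)
E
```

```text
t 19.12 pos [0.5113, 0.2514, 0.0409] yaw -1.3953 xax [0.001, 0.0, -1.0] F [0.2, -0.2, -1.8] w 0.02 j [-1.06, 0.66, 0.67, 1.98, -0.62, 0.71, -1.4]
```

View pics/w9.png

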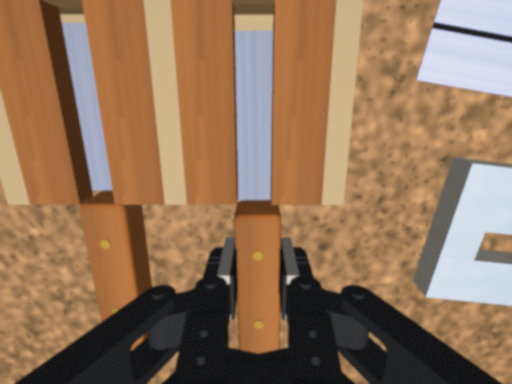

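View pics/ov6s.png

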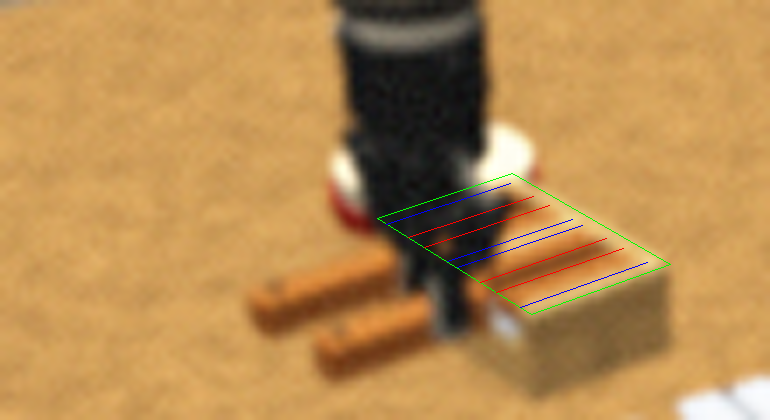

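Well centred in the right bay; a few mm to go. Lower and push home.

Request:
{"api": "carry_out", "payload": {
  "slide": [
    [0.2, 0.1, 0],
    [0.4, 0.2, 0],
    [0.4, 0.3, 0],
    [0.4, 0.4, 0],
    [0.4, 0.5, 0],
    [0.4, 0.6, 0],
    [0.4, 0.7, 0],
    [0.4, 0.7, 0]
  ],
  "twist": [
    [0, 0, 0],
    [0, 0, 0],
    [0, 0, 0],
    [0, 0, 0],
    [0, 0, 0],
    [0, 0, 0],
    [0, 0, 0],
    [0, 0, 0]
  ],
  "hand": [1.5, 1.5, 1.5, 1.5, 1.5, 1.5, 1.5, 1.5]
}}

```text
time_s: 19.88
eef_pos: [0.5148, 0.2524, 0.0366]
eef_rot: [[-0.003, 0.985, 0.175], [-0.0, 0.175, -0.985], [-1.0, -0.003, -0.0]]
wrist_force: [-5.9, 0.2, 4.5]
grip_width: 0.0203
```

Request:
{"api": "carry_out", "payload": {
  "slide": [
    [0, 0, 0],
    [0, 0, 0],
    [0, 0, 0],
    [0, 0, 0],
    [-0.2, 0, 0],
    [-0.2, 0, 0],
    [-3, 0, 0],
    [-6, 0, 0]
  ],
  "twist": [
    [0, 0, 0],
    [0, 0, 0],
    [0, 0, 0],
    [0, 0, 0],
    [0, 0, 0],
    [0, 0, 0],
    [0, 0, 0],
    [0, 0, 0]
  ],
  "hand": [4, 4, 4, 4, 4, 4, 4, 4]
}}

```text
time_s: 20.55
eef_pos: [0.5151, 0.2518, 0.0961]
eef_rot: [[-0.003, 0.985, 0.175], [-0.003, 0.175, -0.985], [-1.0, -0.004, 0.002]]
wrist_force: [0.3, 0.1, 0.5]
grip_width: 0.0398
```

```bash
python3 - <<'E'
from ov import *
st()
cam("wrist","w10")
E
```

```text
t 20.55 pos [0.5151, 0.2518, 0.0961] yaw -1.3951 xax [-0.003, -0.003, -1.0] F [0.3, 0.1, 0.5] w 0.0398 j [-1.11, 0.59, 0.74, 1.95, -0.55, 0.81, -1.46]
```

View pics/w10.png

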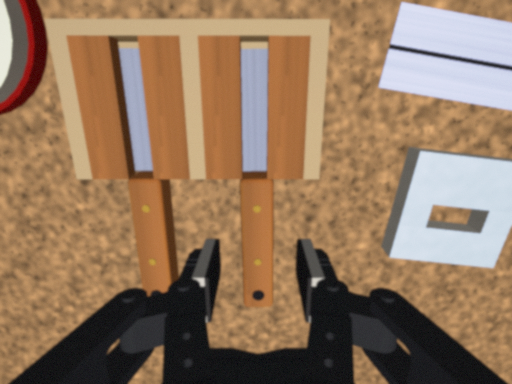

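```bash
python3 -c "
from h import *
plan((.45,.0905,.07),-1.5558)"
```

```text
t 20.6 slide cm [3.15, -9.64, 14.8] twist [0.1595, -0.0022, -0.005]
```

Request:
{"api": "carry_out", "payload": {
  "slide": [
    [0, -2, 3],
    [0, -4, 6],
    [0, -6, 9],
    [0.5, -8, 12],
    [1.5, -9.6, 14.8],
    [3, -9.6, 14.8],
    [3.1, -9.6, 14.8],
    [3.1, -9.6, 14.8]
  ],
  "twist": [
    [0.03, 0, 0],
    [0.06, 0, 0],
    [0.1, 0, 0],
    [0.13, 0, 0],
    [0.16, -0.002, -0.005],
    [0.16, -0.002, -0.005],
    [0.16, -0.002, -0.005],
    [0.16, -0.002, -0.005]
  ],
  "hand": [5, 5, 5, 5, 5, 5, 5, 5]
}}

```text
time_s: 21.27
eef_pos: [0.4478, 0.0901, 0.0657]
eef_rot: [[-0.005, 1.0, 0.015], [-0.002, 0.015, -1.0], [-1.0, -0.005, 0.002]]
wrist_force: [0.3, 0.6, 0.4]
grip_width: 0.0501
```

```bash
python3 -c "
from h import *
st();cam('wrist','w11');plan((.45,.0905,.004),-1.5558)"
```

```text
t 21.27 pos [0.4478, 0.0901, 0.0657] yaw -1.5553 xax [-0.005, -0.002, -1.0] F [0.3, 0.6, 0.4] w 0.0501 j [-0.95, 0.49, 0.77, 2.23, -0.59, 0.63, -1.31]
t 21.32 slide cm [6.21, 0.18, 0.01] twist [0.0017, 0.0022, 0.0043]
```

View pics/w11.png

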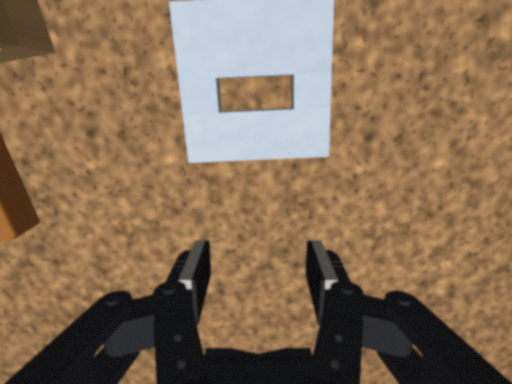

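Request:
{"api": "carry_out", "payload": {
  "slide": [
    [2, 0, 0],
    [4, 0, 0],
    [5, 0, 0],
    [5.7, 0, 0],
    [6.0, 0, 0],
    [6.0, 0, 0],
    [6.0, 0, 0],
    [6.0, 0, 0]
  ],
  "twist": [
    [0, 0, 0],
    [0, 0, 0],
    [0, 0, 0],
    [0, 0, 0],
    [0, 0, 0],
    [0, 0, 0],
    [0, 0, 0],
    [0, 0, 0]
  ],
  "hand": [5, 5, 5, 5, 5, 5, 5, 5]
}}

```text
time_s: 21.98
eef_pos: [0.4481, 0.0902, 0.0064]
eef_rot: [[-0.004, 1.0, 0.016], [-0.002, 0.016, -1.0], [-1.0, -0.004, 0.002]]
wrist_force: [0.5, 0.6, 0.3]
grip_width: 0.05
```

```bash
python3 -c "
from h import *
st();plan((.535,.0925,.005),-1.5558)"
```

```text
t 21.98 pos [0.4481, 0.0902, 0.0064] yaw -1.5547 xax [-0.004, -0.002, -1.0] F [0.5, 0.6, 0.3] w 0.05 j [-0.83, 0.59, 0.62, 2.25, -0.72, 0.51, -1.19]
t 21.98 slide cm [0.11, 8.7, -0.09] twist [0.0011, 0.0019, 0.0036]
```

Request:
{"api": "carry_out", "payload": {
  "slide": [
    [0.1, 1.3, 0],
    [0.1, 2.6, 0],
    [0.1, 3.8, 0],
    [0.1, 5, 0],
    [0.1, 6.2, 0],
    [0.1, 7.2, 0],
    [0.1, 7.9, 0],
    [0.1, 8.2, 0]
  ],
  "twist": [
    [0, 0, 0.004],
    [0, 0, 0.004],
    [0, 0, 0.004],
    [0, 0, 0.004],
    [0, 0, 0.004],
    [0, 0, 0.004],
    [0, 0, 0.004],
    [0, 0, 0.004]
  ],
  "hand": [5, 5, 5, 5, 5, 5, 5, 5]
}}

```text
time_s: 22.65
eef_pos: [0.5304, 0.0913, 0.0047]
eef_rot: [[-0.0, 1.0, 0.016], [-0.002, 0.016, -1.0], [-1.0, -0.0, 0.002]]
wrist_force: [-1.7, 0.1, 1.1]
grip_width: 0.0501
```

```bash
python3 -c "
from h import *
st();cam('wrist','w12');c=cam('top');cv2.imwrite('pics/t12.png',cv2.resize(c['color'][180:260,180:330],None,fx=5,fy=5,interpolation=2))"
```

```text
t 22.65 pos [0.5304, 0.0913, 0.0047] yaw -1.5548 xax [-0.0, -0.002, -1.0] F [-1.7, 0.1, 1.1] w 0.0501 j [-0.77, 0.69, 0.63, 2.07, -0.7, 0.61, -1.2]
```

View pics/w12.png

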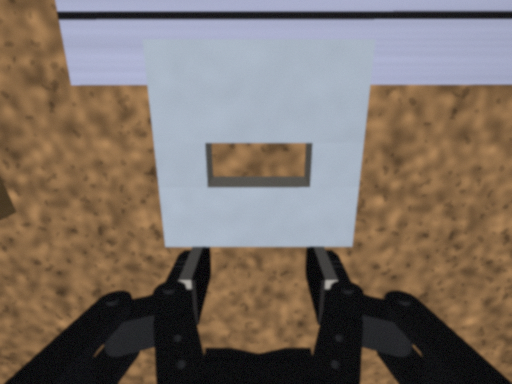

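View pics/t12.png

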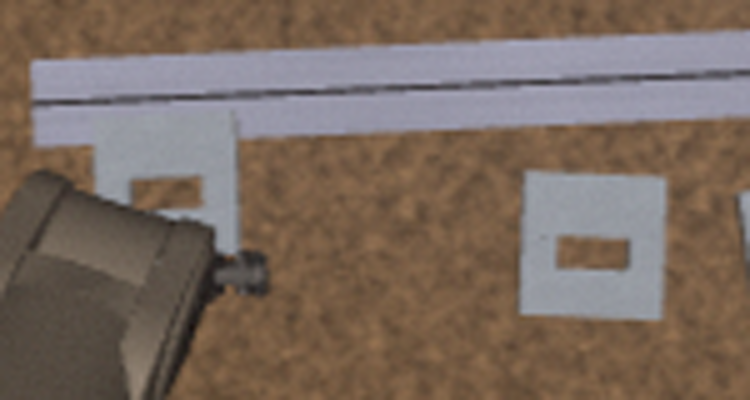

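```bash
cat > meas.py <<'E'
from h import *
def peaks(c,cols,r0,r1,show=False):
    """per column block: line row (darkest centroid) and panel far edge row (max drop in g-r above)"""
    im=cv2.GaussianBlur(c["color"],(0,0),0.8).astype(float); out=[]
    for u in cols:
        p=im[r0:r1,u-4:u+5].mean(1); g=p.mean(1)
        if show: print(u,[tuple(int(x) for x in q) for q in p])
        out.append(g)
    return out
E
python3 - <<'E'
from meas import *
c=cam("wrist")
peaks(c,[200,320],2,60,True)
E
```

```text
200 [(201, 174, 170), (202, 175, 170), (202, 175, 170), (202, 175, 170), (202, 175, 170), (201, 174, 169), (194, 168, 163), (172, 149, 144), (129, 112, 108), (79, 68, 67), (44, 39, 39), (30, 27, 28), (27, 25, 26), (30, 27, 29), (49, 43, 43), (88, 76, 74), (135, 116, 113), (173, 149, 144), (194, 167, 162), (201, 173, 168), (203, 175, 170), (203, 175, 170), (203, 175, 170), (203, 175, 170), (203, 175, 170), (203, 176, 171), (205, 177, 171), (206, 178, 172), (206, 178, 172), (206, 178, 172), (206, 178, 173), (206, 178, 172), (205, 177, 172), (203, 177, 171), (201, 178, 170), (199, 179, 170), (197, 180, 170), (196, 181, 170), (196, 181, 170), (196, 181, 170), (196, 181, 170), (196, 181, 169), (196, 181, 170), (196, 181, 170), (196, 181, 170), (196, 181, 170), (195, 181, 170), (195, 181, 169), (195, 180, 169), (195, 180, 169), (195, 180, 169), (195, 180, 169), (195, 180, 169), (195, 180, 169), (195, 181, 169), (195, 181, 169), (195, 181, 169), (195, 181, 170)]
320 [(203, 175, 170), (203, 175, 170), (202, 175, 170), (201, 174, 169), (200, 173, 168), (195, 169, 164), (182, 157, 153), (153, 132, 128), (109, 95, 92), (65, 57, 57), (38, 34, 35), (29, 27, 28), (28, 27, 28), (34, 31, 32), (57, 50, 49), (103, 89, 87), (153, 132, 128), (184, 159, 155), (196, 169, 165), (198, 171, 167), (199, 172, 167), (199, 173, 168), (200, 173, 168), (201, 174, 169), (202, 175, 170), (203, 176, 170), (204, 176, 171), (205, 177, 172), (205, 177, 172), (204, 177, 172), (204, 176, 171), (205, 176, 171), (205, 176, 171), (204, 177, 171), (202, 178, 171), (199, 178, 170), (196, 179, 169), (195, 181, 169), (195, 181, 169), (195, 181, 169), (195, 181, 170), (195, 181, 170), (196, 180, 170), (196, 181, 170), (195, 181, 170), (196, 181, 170), (196, 181, 170), (196, 181, 170), (195, 180, 169), (195, 180, 169), (195, 180, 169), (195, 180, 169), (195, 180, 169), (195, 180, 169), (195, 180, 169), (195, 180, 169), (195, 180, 169), (195, 180, 169)]
```

```bash
cat > meas.py <<'E'
from h import *
def measure(c,linecols,edgecols,r0=0,r1=120,verbose=True):
    im=cv2.GaussianBlur(c["color"],(0,0),0.8).astype(float)
    Lp=[];Ep=[]
    for u in linecols:
        p=im[r0:r1,u-2:u+3].mean(1); g=p.mean(1); w=np.clip(110-g,0,None)
        # keep only dark pixels flanked by strip
        k=int(np.argmax(w))
        if w[k]<30: continue
        a=slice(max(0,k-9),k+10); Lp.append((u,r0+np.sum(np.arange(r0,r1)[a]*w[a])/w[a].sum()-r0))
    for u in edgecols:
        p=im[r0:r1,u-2:u+3].mean(1); d=p[:,0]-p[:,1]; g=p.mean(1)
        pan=(d<21)&(d>8)&(g>150)
        # first run of >=8 panel rows
        for k in range(1,len(d)-8):
            if pan[k:k+8].all():
                if d[k-1]>=21 and g[k-1]>120: Ep.append((u,r0+k-1+(d[k-1]-21)/(d[k-1]-d[k])))
                else:
                    q=p[:,0]; m=(q[k-3]+q[k+5])/2; j=k-3+int(np.argmax(q[k-3:k+6]>m)); Ep.append((u,r0+j-1+(m-q[j-1])/(q[j]-q[j-1])))
                break
    L=to_world(c,Lp,0);E=to_world(c,Ep,.018)
    def rob(P):
        for _ in range(3):
            f=np.polyfit(P[:,1],P[:,0],1);r=P[:,0]-np.polyval(f,P[:,1]);P=P[np.abs(r)<max(.0006,2*r.std())]
        return f,r.std(),len(P)
    fl,rl,nl=rob(L);fe,re,ne=rob(E)
    if verbose:print("line slope %.4f rms %.5f n%d; edge slope %.4f rms %.5f n%d"%(fl[0],rl,nl,fe[0],re,ne))
    return fl,fe,Lp,Ep
def gap(fl,fe,yl,yr):
    k=np.cos(np.arctan(fl[0]))
    g=[(np.polyval(fe,y)-np.polyval(fl,y))*k*1000 for y in(yl,yr)]
    print("edge x in line frame mm: left %.2f right %.2f; line x at mid %.4f edge %.4f"%(*g,np.polyval(fl,(yl+yr)/2),np.polyval(fe,(yl+yr)/2)));return g
E
python3 - <<'E'
from meas import *
c=cam("wrist");st()
fl,fe,Lp,Ep=measure(c,range(80,500,20),range(165,360,15),0,90)
e=to_world(c,[(145,41),(374,39)],.018);print(e)
gap(fl,fe,e[0,1],e[1,1])
E
```

```text
t 22.85 pos [0.5293, 0.0911, 0.0044] yaw -1.5551 xax [-0.001, -0.002, -1.0] F [-0.9, -0.7, -0.2] w 0.0503 j [-0.77, 0.68, 0.63, 2.07, -0.7, 0.61, -1.2]
line slope -0.0166 rms 0.00002 n21; edge slope -0.0153 rms 0.00003 n13
[[0.62959739 0.13773808]
 [0.63165508 0.04914034]]
edge x in line frame mm: left -11.60 right -11.72; line x at mid 0.6438 edge 0.6322
```

Request:
{"api": "carry_out", "payload": {
  "slide": [
    [0, 0.2, 0],
    [0, 0.4, 0],
    [0, 0.6, 0],
    [0, 0.8, 0],
    [0, 0.95, 0],
    [0, 1.05, 0],
    [0, 1.1, 0],
    [0, 1.1, 0]
  ],
  "twist": [
    [0, 0, 0],
    [0, 0, 0],
    [0, 0, 0],
    [0, 0, 0],
    [0, 0, 0],
    [0, 0, 0],
    [0, 0, 0],
    [0, 0, 0]
  ],
  "hand": [5, 5, 5, 5, 5, 5, 5, 5]
}}

```text
time_s: 23.52
eef_pos: [0.5408, 0.0913, 0.0044]
eef_rot: [[-0.0, 1.0, 0.016], [-0.003, 0.016, -1.0], [-1.0, -0.0, 0.002]]
wrist_force: [0.3, -0.4, 0.3]
grip_width: 0.0503
```

```bash
python3 - <<'E'
from meas import *
c=cam("wrist","w13");st()
fl,fe,Lp,Ep=measure(c,list(range(80,130,8))+list(range(390,500,10)),range(165,360,15),0,110)
print(Ep[0],Lp[0],Lp[-1]);gap(fl,fe,.137,.048)
E
```

```text
t 23.57 pos [0.5408, 0.0913, 0.0044] yaw -1.555 xax [-0.0, -0.002, -1.0] F [0.7, -0.3, -1.0] w 0.0501 j [-0.76, 0.7, 0.63, 2.04, -0.7, 0.63, -1.2]
line slope -0.0164 rms 0.00002 n18; edge slope 0.0008 rms 0.00034 n13
(165, np.float64(37.53846153846154)) (80, np.float64(41.86900047520988)) (490, np.float64(41.41486486486486))
edge x in line frame mm: left -0.57 right -2.10; line x at mid 0.6437 edge 0.6424
```

View pics/w13.png

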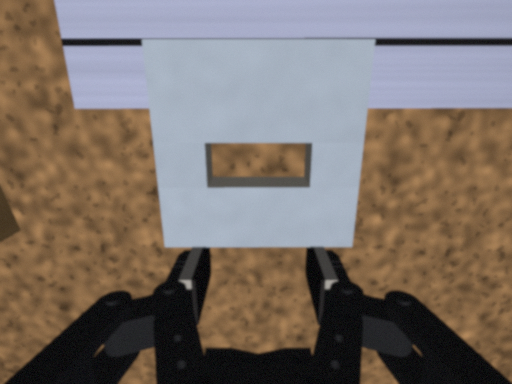

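Request:
{"api": "carry_out", "payload": {
  "slide": [
    [0, -1, 0],
    [0, -2.5, 0],
    [-1, -4, 0],
    [-3, -6, 0],
    [-5, -7.5, 1],
    [-6, -8.4, 4],
    [-6, -8.4, 7.5],
    [-6, -8.4, 11]
  ],
  "twist": [
    [0, 0, 0],
    [0, 0, 0],
    [0, 0, 0],
    [0, 0, 0],
    [0, 0, 0],
    [0, 0, 0],
    [0, 0, 0],
    [0, 0, 0]
  ],
  "hand": [5, 5, 5, 5, 5, 5, 5, 5]
}}

```text
time_s: 24.23
eef_pos: [0.4575, -0.0198, 0.0654]
eef_rot: [[0.001, 1.0, 0.019], [-0.001, 0.019, -1.0], [-1.0, 0.001, 0.001]]
wrist_force: [0.8, 0.4, -0.5]
grip_width: 0.0499
```

```bash
python3 - <<'E'
from meas import *
st();plan((.455,-.178,.065),-1.5545)
c=cam('top');cv2.imwrite('pics/t14.png',cv2.resize(c['color'][175:255,180:375],None,fx=4,fy=4,interpolation=2))
E
```

```text
t 24.23 pos [0.4575, -0.0198, 0.0654] yaw -1.5521 xax [0.001, -0.001, -1.0] F [0.8, 0.4, -0.5] w 0.0499 j [-0.7, 0.49, 0.75, 2.23, -0.58, 0.62, -1.07]
t 24.23 slide cm [0.05, -0.54, 15.81] twist [0.0024, 0.0011, -0.0005]
```

View pics/t14.png

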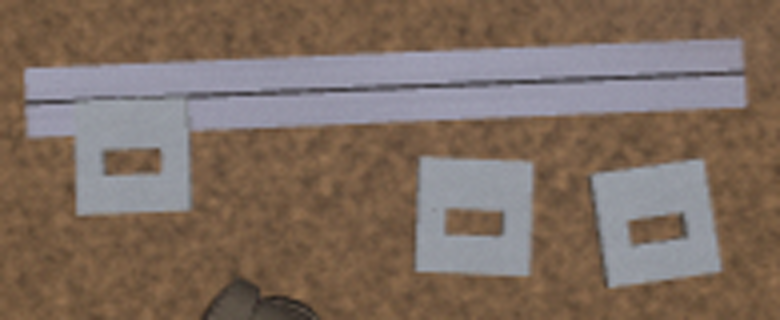

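Request:
{"api": "carry_out", "payload": {
  "slide": [
    [0, -0.2, 3.5],
    [0, -0.5, 7],
    [0, -0.5, 10.5],
    [0, -0.5, 13.5],
    [0, -0.5, 15.6],
    [3, -0.5, 15.6],
    [5.5, -0.5, 15.6],
    [6, -0.5, 15.6]
  ],
  "twist": [
    [0, 0, 0],
    [0, 0, 0],
    [0, 0, 0],
    [0, 0, 0],
    [0, 0, 0],
    [0, 0, 0],
    [0, 0, 0],
    [0, 0, 0]
  ],
  "hand": [5, 5, 5, 5, 5, 5, 5, 5]
}}

```text
time_s: 24.95
eef_pos: [0.4533, -0.1755, 0.0026]
eef_rot: [[-0.005, 1.0, 0.015], [-0.001, 0.015, -1.0], [-1.0, -0.005, 0.001]]
wrist_force: [-0.9, -0.1, -0.2]
grip_width: 0.0498
```

Request:
{"api": "carry_out", "payload": {
  "slide": [
    [0, 0, 0],
    [0, 0, 0],
    [0, 0, 0],
    [0, 0, 0],
    [0, 0, 0],
    [0, 0, 0],
    [0, 0, 0],
    [0, 0, 0]
  ],
  "twist": [
    [0, 0, 0],
    [0, 0, 0],
    [0, 0, 0],
    [0, 0, 0],
    [0, 0, 0],
    [0, 0, 0],
    [0, 0, 0],
    [0, 0, 0]
  ],
  "hand": [5, 5, 5, 5, 5, 5, 5, 5]
}}

```text
time_s: 25.62
eef_pos: [0.4558, -0.176, 0.0053]
eef_rot: [[-0.0, 1.0, 0.016], [-0.002, 0.016, -1.0], [-1.0, -0.0, 0.002]]
wrist_force: [0.2, 0.4, 0.0]
grip_width: 0.0498
```

```bash
python3 - <<'E'
from meas import *
st();plan((.53,-.1765,.0045),-1.5545);cam('wrist','w15')
E
```

```text
t 25.62 pos [0.4558, -0.176, 0.0053] yaw -1.5548 xax [-0.0, -0.002, -1.0] F [0.2, 0.4, 0.0] w 0.0498 j [-0.23, 0.62, 0.59, 2.18, -0.69, 0.53, -0.67]
t 25.62 slide cm [0.08, 7.42, 0.17] twist [-0.0003, 0.0024, 0.0004]
```

View pics/w15.png

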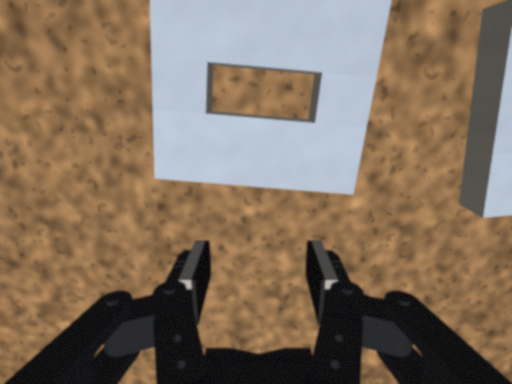

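Request:
{"api": "carry_out", "payload": {
  "slide": [
    [0.1, 1.2, 0],
    [0.1, 2.4, 0],
    [0.1, 3.6, 0],
    [0.1, 4.8, 0],
    [0.1, 5.8, 0],
    [0.1, 6.7, 0],
    [0.1, 7.4, 0],
    [0.1, 7.7, 0]
  ],
  "twist": [
    [0, 0, 0],
    [0, 0, 0],
    [0, 0, 0],
    [0, 0, 0],
    [0, 0, 0],
    [0, 0, 0],
    [0, 0, 0],
    [0, 0, 0]
  ],
  "hand": [5, 5, 5, 5, 5, 5, 5, 5]
}}

```text
time_s: 26.33
eef_pos: [0.5336, -0.1747, 0.0039]
eef_rot: [[-0.0, 1.0, 0.016], [-0.003, 0.016, -1.0], [-1.0, -0.0, 0.003]]
wrist_force: [-0.4, -1.0, 1.6]
grip_width: 0.0502
```

```bash
python3 - <<'E'
from meas import *
c=cam("wrist","w16");st()
c=cam("wrist");st()
fl,fe,Lp,Ep=measure(c,range(40,480,20),range(165,360,15),0,90)
gap(fl,fe,-.131,-.221)
E
```

```text
t 26.38 pos [0.5338, -0.1747, 0.004] yaw -1.5544 xax [-0.0, -0.003, -1.0] F [0.6, 0.1, -0.3] w 0.0499 j [-0.25, 0.71, 0.61, 2.01, -0.67, 0.63, -0.74]
t 26.43 pos [0.5332, -0.1748, 0.004] yaw -1.5547 xax [-0.0, -0.003, -1.0] F [0.3, 0.1, 0.1] w 0.0503 j [-0.25, 0.71, 0.61, 2.01, -0.67, 0.63, -0.74]
line slope -0.0164 rms 0.00001 n22; edge slope -0.0143 rms 0.00003 n13
edge x in line frame mm: left -12.77 right -12.96; line x at mid 0.6485 edge 0.6356
```

View pics/w16.png

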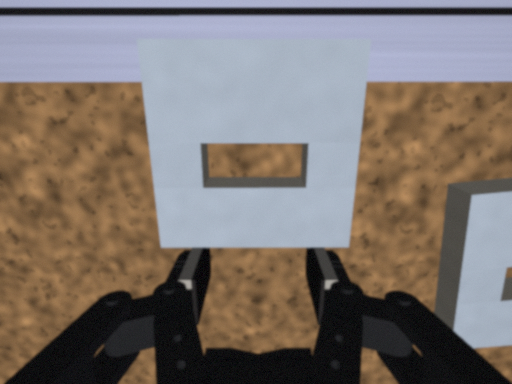

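Request:
{"api": "carry_out", "payload": {
  "slide": [
    [0, 0.2, 0],
    [0, 0.4, 0],
    [0, 0.6, 0],
    [0, 0.8, 0],
    [0, 1.0, 0],
    [0, 1.15, 0],
    [0, 1.25, 0],
    [0, 1.25, 0]
  ],
  "twist": [
    [0, 0, 0],
    [0, 0, 0],
    [0, 0, 0],
    [0, 0, 0],
    [0, 0, 0],
    [0, 0, 0],
    [0, 0, 0],
    [0, 0, 0]
  ],
  "hand": [5, 5, 5, 5, 5, 5, 5, 5]
}}

```text
time_s: 27.1
eef_pos: [0.5455, -0.1746, 0.004]
eef_rot: [[-0.0, 1.0, 0.016], [-0.002, 0.016, -1.0], [-1.0, -0.001, 0.002]]
wrist_force: [0.8, -0.6, 0.1]
grip_width: 0.0497
```

```bash
python3 - <<'E'
from meas import *
c=cam("wrist","w17");st()
fl,fe,Lp,Ep=measure(c,list(range(40,130,8))+list(range(390,500,10)),range(165,360,15),0,110)
gap(fl,fe,-.131,-.221)
im=c["color"]; cv2.imwrite("pics/w17z.png",cv2.resize(im[20:60,120:400],None,fx=2.8,fy=8,interpolation=2))
E
```

```text
t 27.15 pos [0.5454, -0.1747, 0.0041] yaw -1.5549 xax [-0.0, -0.003, -1.0] F [0.3, 0.1, 1.1] w 0.0498 j [-0.26, 0.72, 0.61, 1.98, -0.67, 0.65, -0.76]
line slope -0.0165 rms 0.00003 n23; edge slope -0.0163 rms 0.00002 n13
edge x in line frame mm: left -1.02 right -1.04; line x at mid 0.6484 edge 0.6473
```

View pics/w17z.png

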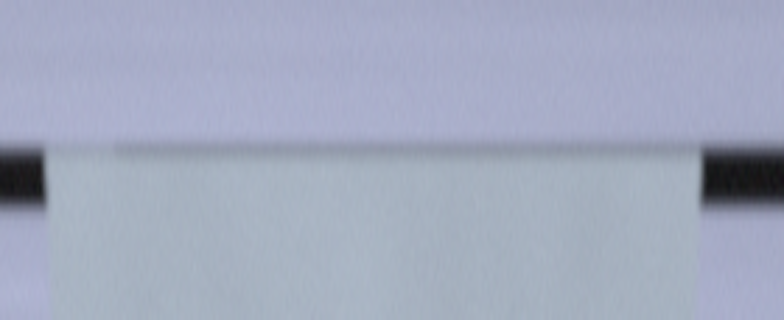

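Request:
{"api": "carry_out", "payload": {
  "slide": [
    [0, 0.06, 0],
    [0, 0.06, 0],
    [0, -1, 0],
    [0, -3, 0],
    [-1, -6, 0],
    [-4, -8.5, 0],
    [-6, -9.3, 2],
    [-6, -9.3, 5]
  ],
  "twist": [
    [0, 0, 0],
    [0, 0, 0],
    [0, 0, 0],
    [0, 0, 0],
    [0, 0, 0],
    [0, 0, 0],
    [0, 0, 0],
    [0, 0, 0]
  ],
  "hand": [5, 5, 5, 5, 5, 5, 5, 5]
}}

```text
time_s: 27.82
eef_pos: [0.4511, -0.2243, 0.0664]
eef_rot: [[0.001, 1.0, 0.018], [0.0, 0.018, -1.0], [-1.0, 0.001, -0.0]]
wrist_force: [0.8, -0.9, -0.6]
grip_width: 0.0497
```

```bash
python3 - <<'E'
from meas import *
st();plan((.452,-.320,.0045),-1.5545)
E
```

```text
t 27.82 pos [0.4511, -0.2243, 0.0664] yaw -1.5531 xax [0.001, 0.0, -1.0] F [0.8, -0.9, -0.6] w 0.0497 j [-0.22, 0.54, 0.72, 2.13, -0.57, 0.67, -0.67]
t 27.82 slide cm [6.19, -0.08, 9.58] twist [0.0014, -0.0003, -0.0005]
```

Request:
{"api": "carry_out", "payload": {
  "slide": [
    [0, 0, 3],
    [0, 0, 6],
    [0, 0, 8.5],
    [0, 0, 9.5],
    [2, 0, 9.5],
    [4, 0, 9.5],
    [5.8, 0, 9.5],
    [6.2, 0, 9.5]
  ],
  "twist": [
    [0, 0, 0],
    [0, 0, 0],
    [0, 0, 0],
    [0, 0, 0],
    [0, 0, 0],
    [0, 0, 0],
    [0, 0, 0],
    [0, 0, 0]
  ],
  "hand": [5, 5, 5, 5, 5, 5, 5, 5]
}}

```text
time_s: 28.48
eef_pos: [0.4526, -0.3191, -0.0]
eef_rot: [[-0.004, 1.0, 0.016], [0.0, 0.016, -1.0], [-1.0, -0.004, -0.0]]
wrist_force: [-0.5, -0.4, -0.4]
grip_width: 0.05
```

Request:
{"api": "carry_out", "payload": {
  "slide": [
    [0, 0, 0],
    [0, 0, 0],
    [0, 0, 0],
    [0, 0, 0],
    [0, 0, 0],
    [0, 0, 0],
    [0, 0, 0],
    [0, 0, 0]
  ],
  "twist": [
    [0, 0, 0],
    [0, 0, 0],
    [0, 0, 0],
    [0, 0, 0],
    [0, 0, 0],
    [0, 0, 0],
    [0, 0, 0],
    [0, 0, 0]
  ],
  "hand": [5, 5, 5, 5, 5, 5, 5, 5]
}}

```text
time_s: 29.15
eef_pos: [0.4546, -0.3211, 0.0026]
eef_rot: [[-0.0, 1.0, 0.016], [-0.002, 0.016, -1.0], [-1.0, -0.001, 0.002]]
wrist_force: [0.2, -0.7, -0.2]
grip_width: 0.0501
```

```bash
python3 - <<'E'
from meas import *
st();plan((.536,-.3195,.0045),-1.5545);cam('wrist','w18')
E
```

```text
t 29.15 pos [0.4546, -0.3211, 0.0026] yaw -1.5549 xax [-0.0, -0.002, -1.0] F [0.2, -0.7, -0.2] w 0.0501 j [0.05, 0.7, 0.6, 2.02, -0.66, 0.62, -0.45]
t 29.15 slide cm [-0.19, 8.14, -0.03] twist [-0.0004, 0.0024, 0.0005]
```

View pics/w18.png

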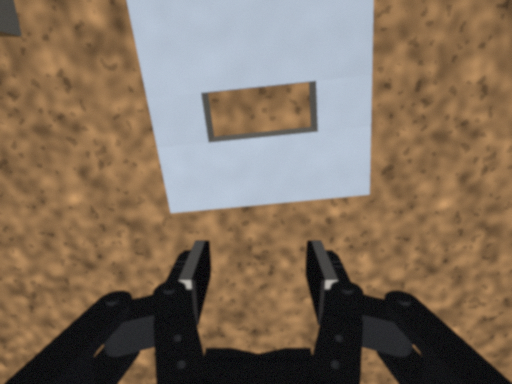

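Request:
{"api": "carry_out", "payload": {
  "slide": [
    [-0.15, 1.2, 0.3],
    [-0.15, 2.4, 0.3],
    [-0.15, 3.6, 0.3],
    [-0.15, 4.8, 0.3],
    [-0.15, 5.9, 0.3],
    [-0.15, 6.9, 0.3],
    [-0.15, 7.7, 0.3],
    [-0.15, 8.0, 0.3]
  ],
  "twist": [
    [0, 0, 0],
    [0, 0, 0],
    [0, 0, 0],
    [0, 0, 0],
    [0, 0, 0],
    [0, 0, 0],
    [0, 0, 0],
    [0, 0, 0]
  ],
  "hand": [5, 5, 5, 5, 5, 5, 5, 5]
}}

```text
time_s: 29.87
eef_pos: [0.5363, -0.3224, 0.0037]
eef_rot: [[-0.0, 1.0, 0.017], [-0.003, 0.017, -1.0], [-1.0, -0.0, 0.003]]
wrist_force: [-0.9, 0.4, 0.6]
grip_width: 0.0497
```

```bash
python3 - <<'E'
from meas import *
c=cam("wrist","w19");c=cam("wrist");st()
fl,fe,Lp,Ep=measure(c,list(range(20,130,10))+list(range(390,450,10)),range(175,360,15),0,110)
gap(fl,fe,-.275,-.365)
E
```

```text
t 29.97 pos [0.5354, -0.3226, 0.0037] yaw -1.5541 xax [-0.0, -0.003, -1.0] F [0.1, -0.5, -0.1] w 0.0499 j [0.01, 0.78, 0.61, 1.86, -0.66, 0.72, -0.56]
line slope -0.0162 rms 0.00002 n17; edge slope -0.0158 rms 0.00003 n13
edge x in line frame mm: left -12.85 right -12.89; line x at mid 0.6510 edge 0.6381
```

View pics/w19.png

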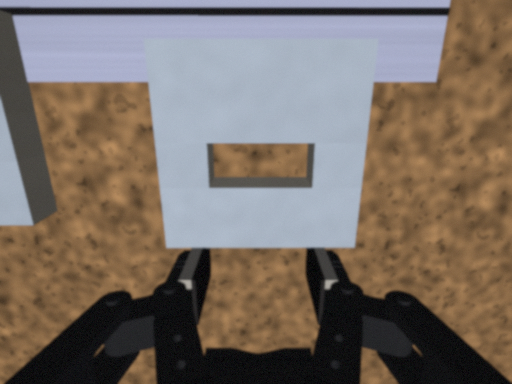

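Request:
{"api": "carry_out", "payload": {
  "slide": [
    [0, 0.2, 0],
    [0, 0.4, 0],
    [0, 0.6, 0],
    [0, 0.8, 0],
    [0, 1.0, 0],
    [0, 1.15, 0],
    [0, 1.27, 0],
    [0, 1.27, 0]
  ],
  "twist": [
    [0, 0, 0],
    [0, 0, 0],
    [0, 0, 0],
    [0, 0, 0],
    [0, 0, 0],
    [0, 0, 0],
    [0, 0, 0],
    [0, 0, 0]
  ],
  "hand": [5, 5, 5, 5, 5, 5, 5, 5]
}}

```text
time_s: 30.63
eef_pos: [0.5475, -0.3226, 0.0039]
eef_rot: [[-0.0, 1.0, 0.016], [-0.002, 0.016, -1.0], [-1.0, -0.001, 0.002]]
wrist_force: [-0.6, 0.4, -0.1]
grip_width: 0.0501
```

```bash
python3 - <<'E'
from meas import *
c=cam("wrist","w20");st()
fl,fe,Lp,Ep=measure(c,list(range(20,130,10))+list(range(390,440,8)),range(175,360,15),0,110)
gap(fl,fe,-.275,-.365)
E
```

```text
t 30.68 pos [0.5475, -0.3226, 0.0039] yaw -1.5549 xax [-0.0, -0.003, -1.0] F [-0.4, -0.0, 0.3] w 0.05 j [0.0, 0.79, 0.62, 1.83, -0.65, 0.73, -0.57]
line slope -0.0164 rms 0.00001 n18; edge slope -0.0174 rms 0.00007 n13
edge x in line frame mm: left -2.11 right -2.03; line x at mid 0.6508 edge 0.6488
```

Request:
{"api": "carry_out", "payload": {
  "slide": [
    [0, 0, 0],
    [0, -1, 0],
    [0, -3, 0],
    [0, -6, 0],
    [-3, -6, 0],
    [-6, -6, 0],
    [-9, -4, 0],
    [-12, -2, 0]
  ],
  "twist": [
    [0, 0, 0],
    [0, 0, 0],
    [0, 0, 0],
    [0, 0, 0],
    [0, 0, 0],
    [0, 0, 0],
    [0, 0, 0],
    [0, 0, 0]
  ],
  "hand": [5, 5, 5, 5, 5, 5, 5, 5]
}}

```text
time_s: 31.35
eef_pos: [0.5252, -0.3231, 0.1253]
eef_rot: [[-0.002, 1.0, 0.012], [-0.002, 0.012, -1.0], [-1.0, -0.002, 0.002]]
wrist_force: [0.6, -0.3, 0.1]
grip_width: 0.0499
```

```bash
python3 - <<'E'
from meas import *
st();plan((.60,-.25,.13),-1.5545)
E
```

```text
t 31.35 pos [0.5252, -0.3231, 0.1253] yaw -1.5584 xax [-0.002, -0.002, -1.0] F [0.6, -0.3, 0.1] w 0.0499 j [-0.09, 0.61, 0.76, 1.83, -0.52, 0.91, -0.65]
t 31.35 slide cm [-0.5, 7.57, -7.22] twist [-0.0039, 0.0016, 0.002]
```

Request:
{"api": "carry_out", "payload": {
  "slide": [
    [0, 2, -2],
    [0, 4, -4],
    [-0.5, 6, -6],
    [-0.5, 7.5, -7.2],
    [-0.5, 7.5, -7.2],
    [-0.5, 7.5, -7.2],
    [-0.5, 7.5, -7.2],
    [-0.5, 7.5, -7.2]
  ],
  "twist": [
    [-0.004, 0, 0],
    [-0.004, 0, 0],
    [-0.004, 0, 0],
    [-0.004, 0, 0],
    [-0.004, 0, 0],
    [-0.004, 0, 0],
    [-0.004, 0, 0],
    [-0.004, 0, 0]
  ],
  "hand": [5, 5, 5, 5, 5, 5, 5, 5]
}}

```text
time_s: 32.02
eef_pos: [0.5995, -0.251, 0.1287]
eef_rot: [[-0.001, 1.0, 0.017], [-0.003, 0.017, -1.0], [-1.0, -0.001, 0.003]]
wrist_force: [0.1, -0.6, 1.0]
grip_width: 0.0502
```

```bash
python3 - <<'E'
from meas import *
c=cam("wrist","w21");st()
print(to_px(c,[(.6485,-.175,0),(.6485,-.175,.018)]))
E
```

```text
t 32.07 pos [0.5997, -0.2509, 0.1287] yaw -1.5536 xax [-0.001, -0.003, -1.0] F [-0.3, -0.5, 0.1] w 0.0501 j [-0.21, 0.66, 0.75, 1.74, -0.53, 0.95, -0.8]
[[174.1182296  128.4012609 ]
 [168.48549983 131.06535566]]
```

View pics/w21.png

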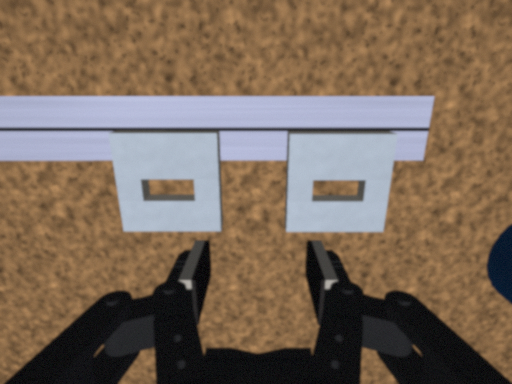

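```bash
cat >> meas.py <<'E'
def far(c,lcols,ecols,rows,yl,yr):
    "view from beyond: line centroid beside panel, and dark->light crossing on panel columns"
    im=c["color"].astype(float).mean(2); a,b=rows; Lp=[];Ep=[]
    for u in lcols:
        g=im[a:b,u-1:u+2].mean(1);w=np.clip(140-g,0,None)
        if w.max()<25: continue
        Lp.append((u,a+np.sum(np.arange(b-a)*w)/w.sum()))
    for u in ecols:
        g=im[a:b+6,u-1:u+2].mean(1);k=int(np.argmin(g[:b-a]));hi=np.median(g[k+4:k+9]);m=(g[k]+hi)/2
        j=k+int(np.argmax(g[k:]>m)); Ep.append((u,a+j-1+(m-g[j-1])/(g[j]-g[j-1])))
    L=to_world(c,Lp,0);E=to_world(c,Ep,.018)
    fl=np.polyfit(L[:,1],L[:,0],1);fe=np.polyfit(E[:,1],E[:,0],1)
    print("slopes",fl[0].round(4),fe[0].round(4),"E rows",np.round([e[1] for e in Ep],1)[::4]);return gap(fl,fe,yl,yr)
E
python3 - <<'E'
from meas import *
c=cam("wrist")
lc=list(range(5,105,6))+list(range(228,280,6))+list(range(400,424,4))
far(c,lc,range(116,214,6),(118,142),-.131,-.221)
far(c,lc,range(294,386,6),(118,142),-.275,-.365)
cv2.imwrite("pics/w21z.png",cv2.resize(c["color"][115:145,90:420],None,fx=2.4,fy=8,interpolation=2))
E
```

```text
slopes -0.0163 -0.0163 E rows [132.4 132.4 132.4 132.4 132.4]
edge x in line frame mm: left -0.38 right -0.38; line x at mid 0.6480 edge 0.6476
slopes -0.0163 -0.0165 E rows [133. 133. 133. 133.]
edge x in line frame mm: left -0.90 right -0.89; line x at mid 0.6503 edge 0.6494
```

View pics/w21z.png

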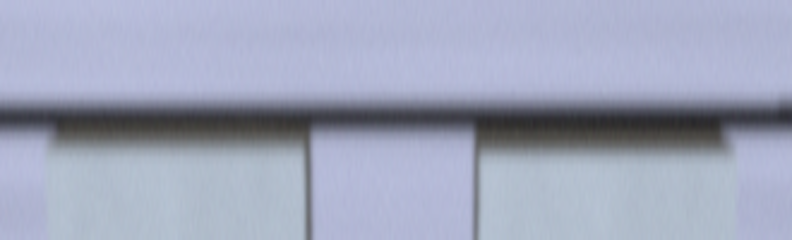

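Request:
{"api": "carry_out", "payload": {
  "slide": [
    [0, 0, -4],
    [0, 0, -8],
    [0, 0, -12],
    [0, 0, -16],
    [0, 0, -20],
    [0, 0, -24],
    [0, 0, -28],
    [0, 0, -32]
  ],
  "twist": [
    [0, 0, 0],
    [0, 0, 0],
    [0, 0, 0],
    [0, 0, 0],
    [0, 0, 0],
    [0, 0, 0],
    [0, 0, 0],
    [0, 0, 0]
  ],
  "hand": [5, 5, 5, 5, 5, 5, 5, 5]
}}

```text
time_s: 32.78
eef_pos: [0.5943, 0.0715, 0.1281]
eef_rot: [[-0.001, 1.0, 0.018], [-0.002, 0.018, -1.0], [-1.0, -0.001, 0.002]]
wrist_force: [0.9, -0.8, 0.7]
grip_width: 0.0501
```

Request:
{"api": "carry_out", "payload": {
  "slide": [
    [0, 0, 0],
    [0, 0, 0],
    [0, 0, 0],
    [0, 0, 0],
    [0, 0, 0],
    [0, 0, 0],
    [0, 0, 0],
    [0, 0, 0]
  ],
  "twist": [
    [0, 0, 0],
    [0, 0, 0],
    [0, 0, 0],
    [0, 0, 0],
    [0, 0, 0],
    [0, 0, 0],
    [0, 0, 0],
    [0, 0, 0]
  ],
  "hand": [5, 5, 5, 5, 5, 5, 5, 5]
}}

```text
time_s: 33.45
eef_pos: [0.5949, 0.0698, 0.1279]
eef_rot: [[-0.001, 1.0, 0.019], [-0.002, 0.019, -1.0], [-1.0, -0.001, 0.002]]
wrist_force: [-0.5, -0.0, -0.2]
grip_width: 0.05
```

```bash
python3 - <<'E'
from meas import *
c=cam("wrist","w22");st()
c=cam('top');cv2.imwrite('pics/t22.png',c["color"])
E
```

```text
t 33.5 pos [0.5948, 0.07, 0.1279] yaw -1.5518 xax [-0.001, -0.002, -1.0] F [0.5, 0.0, 0.1] w 0.0501 j [-0.79, 0.59, 0.79, 1.87, -0.53, 0.9, -1.3]
```

View pics/w22.png

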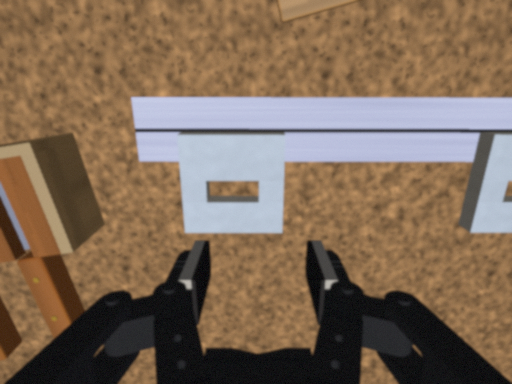

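View pics/t22.png

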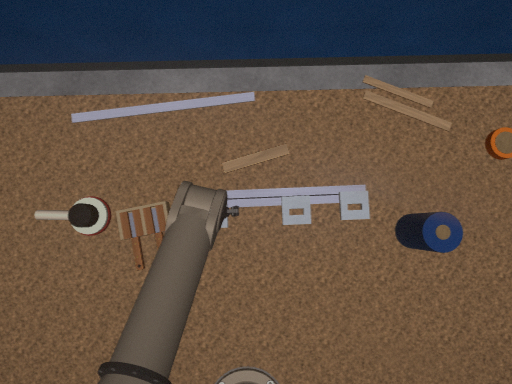

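```bash
python3 - <<'E'
from meas import *
c=cam("wrist")
lc=list(range(142,172,5))+list(range(295,460,8))
far(c,lc,range(186,280,6),(118,142),.137,.048)
e=to_world(c,[(181,133),(284,133)],.018);print(e)
E
```

```text
slopes -0.016 -0.0164 E rows [133.3 133.6 133.5 133.5]
edge x in line frame mm: left -0.57 right -0.55; line x at mid 0.6433 edge 0.6427
[[0.64237346 0.13585717]
 [0.64392526 0.05046468]]
```

Request:
{"api": "carry_out", "payload": {
  "slide": [
    [-3, 0, 2],
    [-6, 0, 4],
    [-9, -1, 6],
    [-12, -2, 8],
    [-15, -3, 10],
    [-18, -4, 12],
    [-20, -5, 14],
    [-22, -6, 15]
  ],
  "twist": [
    [0, 0, 0],
    [0, 0, 0],
    [0, 0, 0],
    [0, 0, 0],
    [0, 0, 0],
    [0, 0, 0],
    [0, 0, 0],
    [0, 0, 0]
  ],
  "hand": [5, 5, 5, 5, 5, 5, 5, 5]
}}

```text
time_s: 34.27
eef_pos: [0.5372, -0.0834, 0.3501]
eef_rot: [[0.001, 1.0, 0.016], [-0.003, 0.016, -1.0], [-1.0, 0.001, 0.003]]
wrist_force: [-0.5, 0.2, 1.1]
grip_width: 0.0498
```

Request:
{"api": "carry_out", "payload": {
  "slide": [
    [0, 0, 0],
    [0, 0, 0],
    [0, 0, 0],
    [0, 0, 0],
    [0, 0, 0],
    [0, 0, 0],
    [0, 0, 0],
    [0, 0, 0]
  ],
  "twist": [
    [0, 0, 0],
    [0, 0, 0],
    [0, 0, 0],
    [0, 0, 0],
    [0, 0, 0],
    [0, 0, 0],
    [0, 0, 0],
    [0, 0, 0]
  ],
  "hand": [5, 5, 5, 5, 5, 5, 5, 5]
}}

```text
time_s: 34.93
eef_pos: [0.5379, -0.08, 0.3479]
eef_rot: [[-0.001, 1.0, 0.02], [-0.003, 0.02, -1.0], [-1.0, -0.002, 0.003]]
wrist_force: [0.1, -0.5, 0.0]
grip_width: 0.0499
```

```bash
python3 - <<'E'
from meas import *
c=cam("wrist","w23");st()
rack=cam("top")["color"]
cv2.imwrite('pics/t23.png',cv2.resize(rack[170:270,30:470],None,fx=1.8,fy=1.8,interpolation=2))
E
```

```text
t 34.98 pos [0.5379, -0.08, 0.348] yaw -1.5509 xax [-0.001, -0.003, -1.0] F [-0.4, -0.0, -0.2] w 0.0502 j [-0.81, 0.24, 1.02, 1.76, -0.21, 1.26, -1.28]
```

View pics/w23.png

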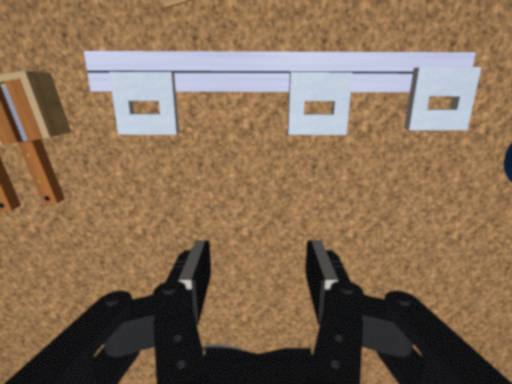

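View pics/t23.png

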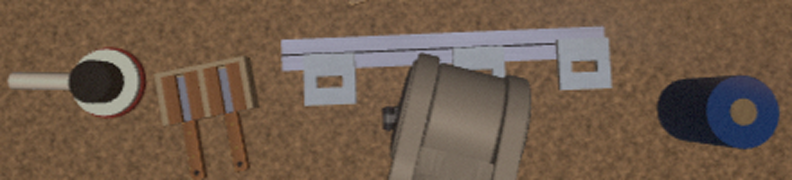

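```bash
python3 - <<'E'
from meas import *
c=cam("wrist");st()
e=to_world(c,[(414,68),(480,68),(467,131),(407,131)],.018);print("panel3 FL FR NR NL",e.round(4).tolist())
l=to_world(c,[(88,72),(470,71)],0);print("line",l.round(4).tolist())
cv2.imwrite("pics/w24z.png",cv2.resize(c["color"][45:140,390:512],None,fx=6,fy=6,interpolation=2))
E
```

```text
t 35.08 pos [0.5379, -0.0801, 0.3482] yaw -1.551 xax [-0.001, -0.003, -1.0] F [0.4, -0.0, -0.7] w 0.0499 j [-0.81, 0.24, 1.02, 1.76, -0.21, 1.26, -1.28]
panel3 FL FR NR NL [[0.6547, -0.3045], [0.6565, -0.4007], [0.5659, -0.4036], [0.5642, -0.3105]]
line [[0.6409, 0.1791], [0.6534, -0.3989]]
```

View pics/w24z.png

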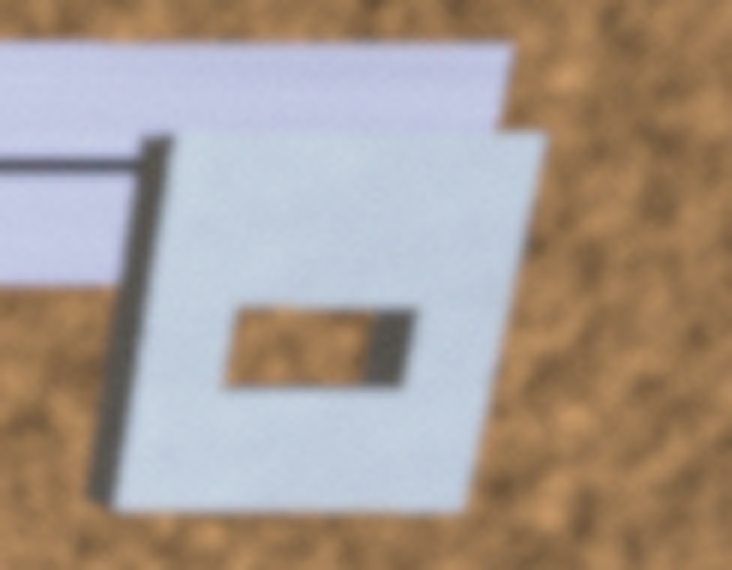

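```bash
python3 - <<'E'
from meas import *
c=cam("wrist");st()
f=lambda x,y:(390+(x+.5)/6-.5,45+(y+.5)/6-.5)
e=to_world(c,[f(174,133),f(547,133),f(466,513),f(112,513)],.018);print("panel3 FL FR NR NL",e.round(4).tolist(),e.mean(0))
print([np.linalg.norm(e[i]-e[i-1]).round(4) for i in range(4)])
xf,yr=e[:2,0].mean(),e[1:3,1].mean()
t=np.array([xf-.0134,yr+.0134]);print("contact",t,"start",t+.03*np.array([.707,-.707]))
plan((*(t+.03*np.array([.707,-.707])),.10),-2.356)
E
```

```text
t 35.13 pos [0.5379, -0.0802, 0.3483] yaw -1.5511 xax [-0.001, -0.002, -1.0] F [-0.6, -0.3, -0.1] w 0.0496 j [-0.81, 0.24, 1.02, 1.76, -0.21, 1.26, -1.28]
panel3 FL FR NR NL [[0.6565, -0.3109], [0.6583, -0.4014], [0.5674, -0.4037], [0.5657, -0.3122]] [ 0.61196648 -0.35705087]
[np.float64(0.0909), np.float64(0.0905), np.float64(0.0909), np.float64(0.0916)]
contact [ 0.64399777 -0.3891496 ] start [ 0.66520777 -0.4103596 ]
t 35.13 slide cm [24.89, 12.1, 33.2] twist [0.8049, 0.0026, -0.0001]
```

Request:
{"api": "carry_out", "payload": {
  "slide": [
    [1, 1.2, 3.5],
    [2, 2.4, 7],
    [3, 3.6, 10.5],
    [4, 4.8, 14],
    [5, 6, 17.5],
    [6, 7.2, 21],
    [7, 8.4, 24.5],
    [8, 9.6, 28]
  ],
  "twist": [
    [0.1, 0, 0],
    [0.2, 0, 0],
    [0.3, 0, 0],
    [0.4, 0, 0],
    [0.5, 0, 0],
    [0.6, 0, 0],
    [0.7, 0, 0],
    [0.8, 0, 0]
  ],
  "hand": [6, 6, 6, 6, 6, 6, 6, 6]
}}

```text
time_s: 35.8
eef_pos: [0.6401, -0.3599, 0.2677]
eef_rot: [[-0.001, 0.708, -0.706], [-0.002, -0.706, -0.708], [-1.0, 0.0, 0.002]]
wrist_force: [0.3, 0.2, 0.7]
grip_width: 0.0597
```

```bash
python3 - <<'E'
from meas import *
st();plan((.6652,-.4104,.09),-2.356)
E
```

```text
t 35.8 pos [0.6401, -0.3599, 0.2677] yaw -2.3551 xax [-0.001, -0.002, -1.0] F [0.3, 0.2, 0.7] w 0.0597 j [-0.14, 0.75, 1.02, 1.39, -0.64, 1.34, -1.46]
t 35.8 slide cm [17.78, 5.34, 1.76] twist [0.0009, 0.0022, -0.0005]
```

Request:
{"api": "carry_out", "payload": {
  "slide": [
    [0, 2.5, 0.8],
    [2, 5.3, 1.8],
    [5, 5.3, 1.8],
    [8, 5.3, 1.8],
    [11, 5.3, 1.8],
    [14, 5.3, 1.8],
    [17, 5.3, 1.8],
    [17.8, 5.3, 1.8]
  ],
  "twist": [
    [0, 0, 0],
    [0, 0, 0],
    [0, 0, 0],
    [0, 0, 0],
    [0, 0, 0],
    [0, 0, 0],
    [0, 0, 0],
    [0, 0, 0]
  ],
  "hand": [6, 6, 6, 6, 6, 6, 6, 6]
}}

```text
time_s: 36.47
eef_pos: [0.6624, -0.4065, 0.0848]
eef_rot: [[-0.007, 0.711, -0.703], [0.002, -0.703, -0.711], [-1.0, -0.007, 0.003]]
wrist_force: [-0.6, 0.8, -0.5]
grip_width: 0.0601
```

Request:
{"api": "carry_out", "payload": {
  "slide": [
    [0, 0, 0],
    [0, 0, 0],
    [0, 0, 0],
    [0, 0, 0],
    [0, 0, 0],
    [0, 0, 0],
    [0, 0, 0],
    [0, 0, 0]
  ],
  "twist": [
    [0, 0, 0],
    [0, 0, 0],
    [0, 0, 0],
    [0, 0, 0],
    [0, 0, 0],
    [0, 0, 0],
    [0, 0, 0],
    [0, 0, 0]
  ],
  "hand": [6, 6, 6, 6, 6, 6, 6, 6]
}}

```text
time_s: 37.13
eef_pos: [0.6644, -0.4089, 0.0914]
eef_rot: [[-0.0, 0.711, -0.703], [-0.002, -0.703, -0.711], [-1.0, 0.002, 0.002]]
wrist_force: [-0.3, 0.4, 0.4]
grip_width: 0.0602
```

```bash
python3 - <<'E'
from meas import *
st();plan((.6652,-.4104,.005),-2.356);cam("wrist","w25")
E
```

```text
t 37.13 pos [0.6644, -0.4089, 0.0914] yaw -2.3509 xax [-0.0, -0.002, -1.0] F [-0.3, 0.4, 0.4] w 0.0602 j [-0.0, 0.96, 0.88, 1.41, -0.77, 1.13, -1.36]
t 37.13 slide cm [8.64, 0.15, 0.03] twist [0.0051, 0.002, -0.0015]
```

View pics/w25.png

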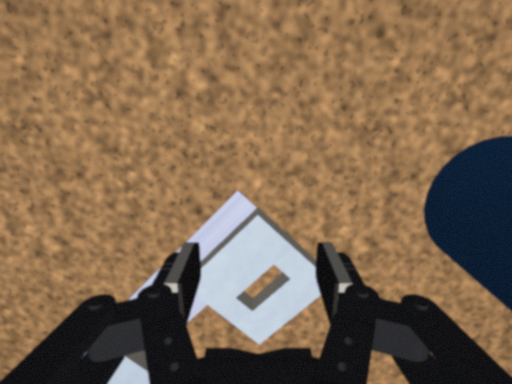

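Request:
{"api": "carry_out", "payload": {
  "slide": [
    [2.5, 0.1, 0],
    [5, 0.1, 0],
    [7, 0.1, 0],
    [8.2, 0.1, 0],
    [8.5, 0.1, 0],
    [8.5, 0.1, 0],
    [8.5, 0.1, 0],
    [8.5, 0.1, 0]
  ],
  "twist": [
    [0, 0, 0],
    [0, 0, 0],
    [0, 0, 0],
    [0, 0, 0],
    [0, 0, 0],
    [0, 0, 0],
    [0, 0, 0],
    [0, 0, 0]
  ],
  "hand": [6, 6, 6, 6, 6, 6, 6, 6]
}}

```text
time_s: 37.85
eef_pos: [0.6657, -0.4107, 0.0078]
eef_rot: [[0.001, 0.711, -0.703], [-0.004, -0.703, -0.711], [-1.0, 0.004, 0.002]]
wrist_force: [0.7, 0.6, 0.2]
grip_width: 0.0601
```

Request:
{"api": "carry_out", "payload": {
  "slide": [
    [0, -0.8, 0],
    [0, -1.6, 0],
    [0, -2.4, 0],
    [0, -3.2, 0],
    [0, -3.9, 0],
    [0, -4.5, 0],
    [0, -5, 0],
    [0, -5.2, 0]
  ],
  "twist": [
    [0, 0, 0],
    [0, 0, 0],
    [0, 0, 0],
    [0, 0, 0],
    [0, 0, 0],
    [0, 0, 0],
    [0, 0, 0],
    [0, 0, 0]
  ],
  "hand": [6, 6, 6, 6, 6, 6, 6, 6]
}}

```text
time_s: 38.52
eef_pos: [0.6277, -0.3727, 0.0062]
eef_rot: [[-0.0, 0.711, -0.703], [-0.002, -0.703, -0.711], [-1.0, 0.001, 0.002]]
wrist_force: [1.3, -1.8, 1.6]
grip_width: 0.0598
```

```bash
python3 - <<'E'
from meas import *
st();cam("wrist","w26")
E
```

```text
t 38.52 pos [0.6277, -0.3727, 0.0062] yaw -2.3509 xax [-0.0, -0.002, -1.0] F [1.3, -1.8, 1.6] w 0.0598 j [-0.04, 0.99, 0.82, 1.58, -0.84, 0.96, -1.29]
```

View pics/w26.png

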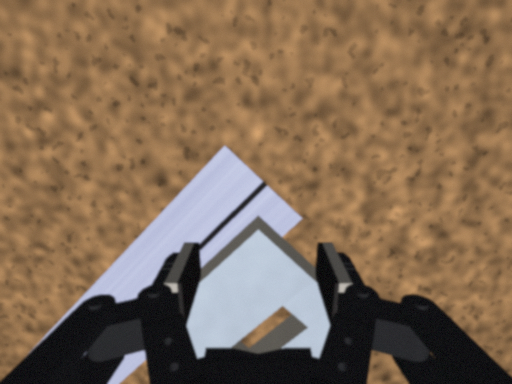

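Request:
{"api": "carry_out", "payload": {
  "slide": [
    [0, 1, 0],
    [0, 2.5, 0],
    [0, 4, 0],
    [-3, 4, 0],
    [-6, 4, 0],
    [-9, 3, 0],
    [-11, 1, 0],
    [-11, -2, 0]
  ],
  "twist": [
    [0, 0, 0],
    [0, 0, 0],
    [0, 0, 0],
    [0, 0, 0],
    [0, 0, 0],
    [-0.1, 0, 0],
    [-0.2, 0, 0],
    [-0.3, 0, 0]
  ],
  "hand": [6, 6, 6, 6, 6, 6, 5, 5]
}}

```text
time_s: 39.23
eef_pos: [0.6157, -0.3624, 0.1209]
eef_rot: [[0.006, 0.889, -0.458], [-0.009, -0.458, -0.889], [-1.0, 0.009, 0.005]]
wrist_force: [-1.0, -0.8, 0.4]
grip_width: 0.0497
```

```bash
python3 - <<'E'
from meas import *
st();plan((.50,-.341,.12),-1.5545)
E
```

```text
t 39.23 pos [0.6157, -0.3624, 0.1209] yaw -2.0469 xax [0.006, -0.009, -1.0] F [-1.0, -0.8, 0.4] w 0.0497 j [-0.08, 0.81, 0.86, 1.59, -0.68, 1.05, -1.08]
t 39.23 slide cm [0.01, -11.27, 3.4] twist [-0.4923, 0.0071, -0.0075]
```

Request:
{"api": "carry_out", "payload": {
  "slide": [
    [0, -2, 0.6],
    [0, -4, 1.2],
    [0, -6, 1.8],
    [0, -8, 2.4],
    [0, -10, 3],
    [0, -11.3, 3.4],
    [0, -11.3, 3.4],
    [0, -11.3, 3.4]
  ],
  "twist": [
    [-0.1, 0, 0],
    [-0.2, 0, 0],
    [-0.3, 0, 0],
    [-0.4, 0, 0],
    [-0.49, 0.005, -0.005],
    [-0.49, 0.005, -0.005],
    [-0.49, 0.005, -0.005],
    [-0.49, 0.005, -0.005]
  ],
  "hand": [5, 5, 5, 5, 5, 5, 5, 5]
}}

```text
time_s: 39.9
eef_pos: [0.4976, -0.3369, 0.1161]
eef_rot: [[-0.004, 1.0, 0.008], [0.004, 0.008, -1.0], [-1.0, -0.004, -0.004]]
wrist_force: [0.7, -0.2, 0.4]
grip_width: 0.0501
```

```bash
python3 - <<'E'
from meas import *
st();plan((.505,-.341,.0045),-1.5545);cam("wrist","w27")
E
```

```text
t 39.9 pos [0.4976, -0.3369, 0.1161] yaw -1.5625 xax [-0.004, 0.004, -1.0] F [0.7, -0.2, 0.4] w 0.0501 j [-0.06, 0.61, 0.77, 1.87, -0.55, 0.89, -0.58]
t 39.9 slide cm [11.15, 0.78, 0.46] twist [-0.008, -0.0042, 0.0042]
```

View pics/w27.png

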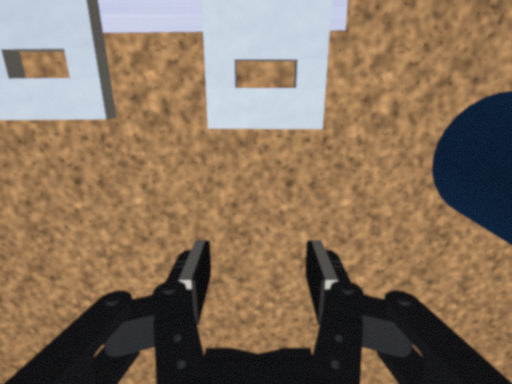

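Request:
{"api": "carry_out", "payload": {
  "slide": [
    [2, 0.2, 0.5],
    [4, 0.5, 0.5],
    [6, 0.5, 0.5],
    [8, 0.5, 0.5],
    [9.5, 0.5, 0.5],
    [10.8, 0.5, 0.5],
    [11, 0.5, 0.5],
    [11, 0.5, 0.5]
  ],
  "twist": [
    [-0.008, 0, 0],
    [-0.008, 0, 0],
    [-0.008, 0, 0],
    [-0.008, 0, 0],
    [-0.008, 0, 0],
    [-0.008, 0, 0],
    [-0.008, 0, 0],
    [-0.008, 0, 0]
  ],
  "hand": [5, 5, 5, 5, 5, 5, 5, 5]
}}

```text
time_s: 40.62
eef_pos: [0.5024, -0.3414, 0.0052]
eef_rot: [[-0.006, 1.0, 0.018], [0.004, 0.018, -1.0], [-1.0, -0.005, -0.004]]
wrist_force: [-0.2, -0.1, 0.8]
grip_width: 0.0499
```

Request:
{"api": "carry_out", "payload": {
  "slide": [
    [0, 0, 0],
    [0, 0, 0],
    [0, 0, 0],
    [0, 0, 0],
    [0, 0, 0],
    [0, 0, 0],
    [0, 0, 0],
    [0, 0, 0]
  ],
  "twist": [
    [0, 0, 0],
    [0, 0, 0],
    [0, 0, 0],
    [0, 0, 0],
    [0, 0, 0],
    [0, 0, 0],
    [0, 0, 0],
    [0, 0, 0]
  ],
  "hand": [5, 5, 5, 5, 5, 5, 5, 5]
}}

```text
time_s: 41.28
eef_pos: [0.5025, -0.3414, 0.006]
eef_rot: [[-0.004, 1.0, 0.018], [0.004, 0.018, -1.0], [-1.0, -0.004, -0.004]]
wrist_force: [-0.7, 0.6, 0.8]
grip_width: 0.0499
```

```bash
python3 - <<'E'
from meas import *
st();plan((.541,-.341,.0045),-1.5545);cam("wrist","w28")
E
```

```text
t 41.28 pos [0.5025, -0.3414, 0.006] yaw -1.553 xax [-0.004, 0.004, -1.0] F [-0.7, 0.6, 0.8] w 0.0499 j [0.04, 0.76, 0.63, 1.89, -0.68, 0.72, -0.48]
t 41.28 slide cm [0.13, 3.85, 0.03] twist [0.0015, -0.0037, 0.0043]
```

Request:
{"api": "carry_out", "payload": {
  "slide": [
    [0.1, 0.6, 0],
    [0.1, 1.2, 0],
    [0.1, 1.8, 0],
    [0.1, 2.3, 0],
    [0.1, 2.8, 0],
    [0.1, 3.2, 0],
    [0.1, 3.4, 0],
    [0.1, 3.4, 0]
  ],
  "twist": [
    [0, -0.004, 0.004],
    [0, -0.004, 0.004],
    [0, -0.004, 0.004],
    [0, -0.004, 0.004],
    [0, -0.004, 0.004],
    [0, -0.004, 0.004],
    [0, -0.004, 0.004],
    [0, -0.004, 0.004]
  ],
  "hand": [5, 5, 5, 5, 5, 5, 5, 5]
}}

```text
time_s: 42.0
eef_pos: [0.5371, -0.3407, 0.0047]
eef_rot: [[-0.0, 1.0, 0.018], [-0.0, 0.018, -1.0], [-1.0, -0.0, 0.0]]
wrist_force: [-0.6, -0.3, -0.3]
grip_width: 0.0503
```

```bash
python3 - <<'E'
from meas import *
c=cam("wrist");c=cam("wrist","w29");st()
fl,fe,Lp,Ep=measure(c,list(range(20,130,10)),range(175,360,15),0,110)
gap(fl,fe,-.295,-.385)
E
```

```text
t 42.1 pos [0.5363, -0.3408, 0.0047] yaw -1.5531 xax [-0.001, -0.0, -1.0] F [-0.9, 0.0, 1.0] w 0.0498 j [0.02, 0.8, 0.64, 1.83, -0.68, 0.75, -0.52]
line slope -0.0176 rms 0.00000 n11; edge slope -0.0042 rms 0.00002 n13
edge x in line frame mm: left -9.12 right -10.32; line x at mid 0.6515 edge 0.6417
```

View pics/w29.png

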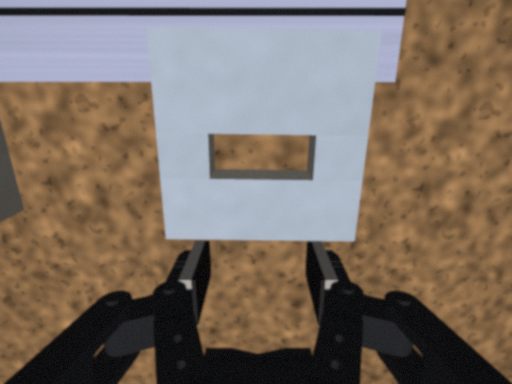

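Request:
{"api": "carry_out", "payload": {
  "slide": [
    [0, 0.2, 0],
    [0, 0.4, 0],
    [0, 0.6, 0],
    [0, 0.8, 0],
    [0, 1.0, 0],
    [0, 1.15, 0],
    [0, 1.25, 0],
    [0, 1.25, 0]
  ],
  "twist": [
    [0, 0, 0],
    [0, 0, 0],
    [0, 0, 0],
    [0, 0, 0],
    [0, 0, 0],
    [0, 0, 0],
    [0, 0, 0],
    [0, 0, 0]
  ],
  "hand": [5, 5, 5, 5, 5, 5, 5, 5]
}}

```text
time_s: 42.77
eef_pos: [0.5492, -0.3406, 0.0047]
eef_rot: [[-0.0, 1.0, 0.018], [-0.0, 0.018, -1.0], [-1.0, -0.0, 0.0]]
wrist_force: [-1.0, 0.4, 0.4]
grip_width: 0.05
```

```bash
python3 - <<'E'
from meas import *
c=cam("wrist");c=cam("wrist","w30");st()
fl,fe,Lp,Ep=measure(c,list(range(20,130,10)),range(175,360,15),0,110)
gap(fl,fe,-.295,-.385)
E
```

```text
t 42.87 pos [0.5492, -0.3406, 0.0048] yaw -1.5529 xax [0.0, -0.001, -1.0] F [0.2, -1.1, -0.4] w 0.0503 j [0.02, 0.81, 0.64, 1.8, -0.68, 0.76, -0.53]
line slope -0.0172 rms 0.00000 n11; edge slope -0.0172 rms 0.00002 n13
edge x in line frame mm: left -0.44 right -0.44; line x at mid 0.6513 edge 0.6508
```

View pics/w30.png

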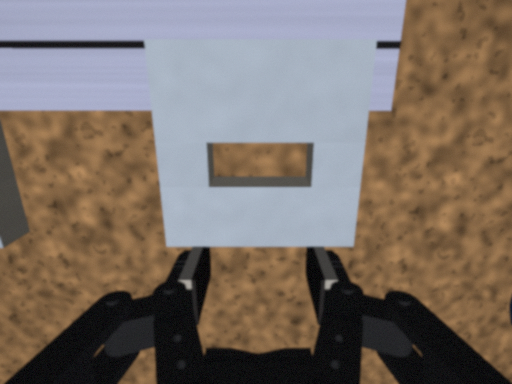

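Request:
{"api": "carry_out", "payload": {
  "slide": [
    [0, 0, 0],
    [0, -1, 0],
    [0, -3, 0],
    [-3, -5, 0],
    [-6, -6, 0],
    [-10, -6, 0],
    [-14, -5, -1],
    [-18, -3, -3]
  ],
  "twist": [
    [0, 0, 0],
    [0, 0, 0],
    [0, 0, 0],
    [0, 0, 0],
    [0, 0, 0],
    [0, 0, 0],
    [0, 0, 0],
    [0, 0, 0]
  ],
  "hand": [5, 5, 5, 5, 5, 5, 5, 5]
}}

```text
time_s: 43.53
eef_pos: [0.5121, -0.3171, 0.1808]
eef_rot: [[-0.0, 1.0, 0.011], [-0.001, 0.011, -1.0], [-1.0, -0.0, 0.001]]
wrist_force: [0.8, -0.8, 0.7]
grip_width: 0.0499
```

Request:
{"api": "carry_out", "payload": {
  "slide": [
    [-2, 1, -3],
    [-4, 2, -6],
    [-6, 3, -9],
    [-8, 4, -12],
    [-10, 5, -15],
    [-11, 5, -18],
    [-11, 5, -20],
    [-11, 5, -22]
  ],
  "twist": [
    [0, 0, 0],
    [0, 0, 0],
    [0, 0, 0],
    [0, 0, 0],
    [0, 0, 0],
    [0, 0, 0],
    [0, 0, 0],
    [0, 0, 0]
  ],
  "hand": [5, 5, 5, 5, 5, 5, 5, 5]
}}

```text
time_s: 44.2
eef_pos: [0.5612, -0.0919, 0.2885]
eef_rot: [[0.001, 1.0, 0.019], [0.001, 0.019, -1.0], [-1.0, 0.001, -0.001]]
wrist_force: [-0.6, -0.3, -0.5]
grip_width: 0.0496
```

Request:
{"api": "carry_out", "payload": {
  "slide": [
    [0, 0, 0],
    [0, 0, 0],
    [0, 0, 0],
    [0, 0, 0],
    [0, 0, 0],
    [0, 0, 0],
    [0, 0, 0],
    [0, 0, 0]
  ],
  "twist": [
    [0, 0, 0],
    [0, 0, 0],
    [0, 0, 0],
    [0, 0, 0],
    [0, 0, 0],
    [0, 0, 0],
    [0, 0, 0],
    [0, 0, 0]
  ],
  "hand": [5, 5, 5, 5, 5, 5, 5, 5]
}}

```text
time_s: 44.87
eef_pos: [0.5613, -0.094, 0.288]
eef_rot: [[-0.0, 1.0, 0.017], [-0.0, 0.017, -1.0], [-1.0, -0.0, 0.0]]
wrist_force: [-0.4, -0.2, 0.0]
grip_width: 0.0501
```

```bash
python3 - <<'E'
from meas import *
c=cam("wrist","w31");st()
cv2.imwrite("pics/w31z.png",cv2.resize(c["color"][50:130,60:500],None,fx=1.8,fy=5,interpolation=2))
E
```

```text
t 44.92 pos [0.5614, -0.0938, 0.288] yaw -1.5535 xax [-0.0, -0.0, -1.0] F [-0.2, -0.6, 0.4] w 0.0502 j [-0.68, 0.36, 0.96, 1.79, -0.32, 1.16, -1.18]
```

View pics/w31.png

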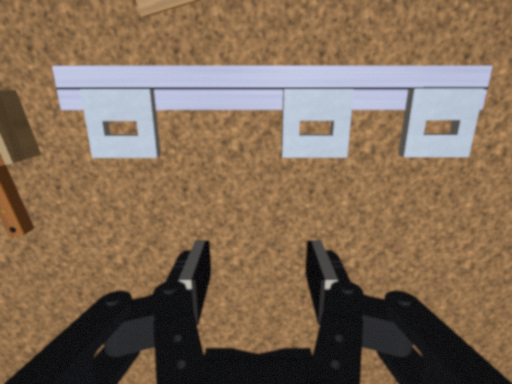

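View pics/w31z.png

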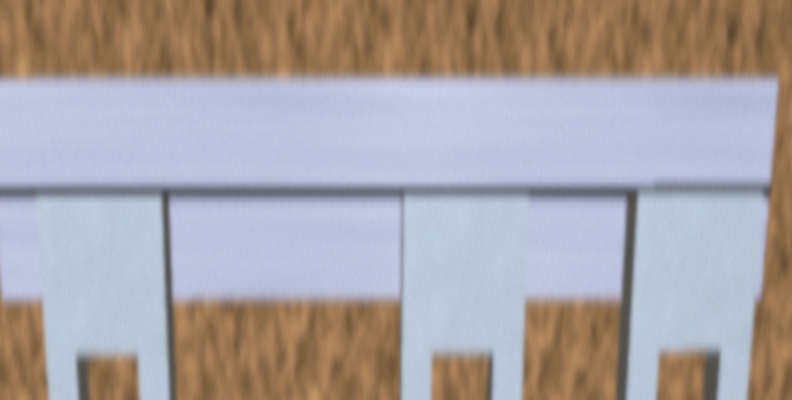

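```bash
python3 - <<'E'
from ov import *
rackov(.5805,.3010,.1754,"ovf",box=(185,275,105,190),f=6)
c=cam("side");cv2.imwrite("pics/sf.png",cv2.resize(c["color"][130:290,130:340],None,fx=3.5,fy=3.5,interpolation=2))
E
```

```text
(no output)
```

View pics/ovf.png

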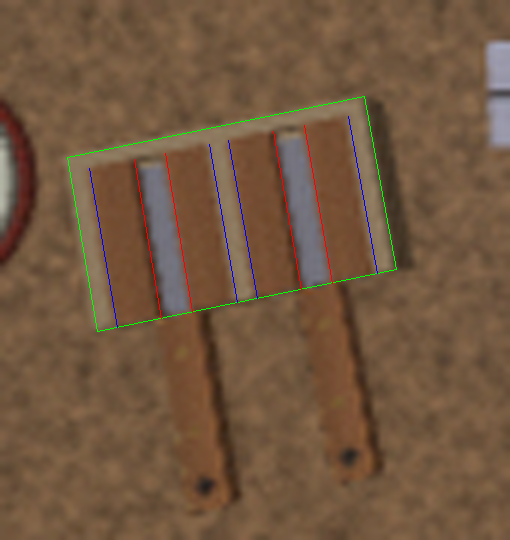

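View pics/sf.png

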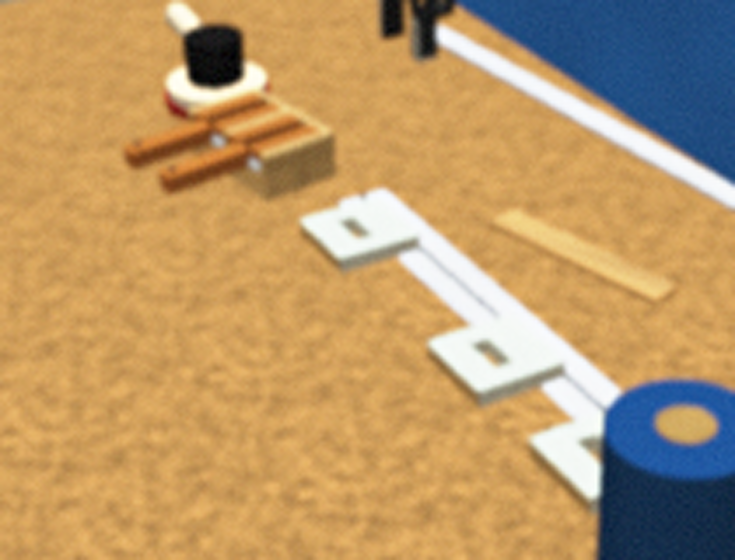

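Both handles sit against the lips, the blades fill the bays, the three panels are on the line, and the bystanders have not moved. I am handing the job in.

```bash
python3 -c "
from h import *
st();print(ctrl.close_job())"
```

```text
t 45.02 pos [0.5614, -0.0936, 0.288] yaw -1.5531 xax [-0.0, -0.0, -1.0] F [-0.9, 0.3, -0.9] w 0.0498 j [-0.68, 0.36, 0.96, 1.79, -0.32, 1.16, -1.18]
the job is handed in; nothing more can be done
None
```

I put both knives away in the rack, pushed the three panels to the scribed line and handed the job in at about 45 s. I saw no fourth panel.

- **Knives:** each is in its own bay, blade first and pushed in until the handle met the lips (6–8 N on contact). The last pictures show both level and fully in.
- **Panels, far edge against the middle of the line:**

| Panel | Measured at both ends |
|---|---|
| Left | -0.6 mm |
| Middle | -0.4 mm |
| Right | -0.4 mm |

- **The knock:** the right panel was knocked about 3 cm to the right, and past the line, after I had first placed it. I pushed it back by its corner and squared it up again. Its right end is about 17 mm inside the allowed length.
- **Bystanders:** I touched none of them. In the last pictures the sander and paper roll stand where they were, and the wooden strip shows no sign of having moved.

Two measurements were weaker. While pushing, the close-up readings at the line sometimes came out 1–2 mm shorter or skewed, because the dark line confused the edge finder. For the left and middle panels I relied on a cleaner view from beyond the line. The right panel's final figure comes from the near side only, plus a last overview picture in which all three edges lie on the line.

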